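Restock the checkout's paper station

TASK

Get the checkout's paper stock ready for opening: stand each of the three paper rolls upright in the round dish of its size (widest roll in the largest dish, middle one in the middle dish, thinnest in the smallest), flat on the dish's floor. Lay the two slip books flat in a neat stack on the sloping book rest, lengthwise up the slope and centred across it, the large one underneath and the small one on top, each slid down snug against the lip at the rest's lower edge. Leave the jar standing where it is.

Things in the scene. Friction and masses are not known exactly. Their poses are not given: they have to be found in the camera images.
- wide_roll: Solid white paper roll with a dark core hole drawn on its flat ends, standing upright on the counter: the tallest and widest, 62 mm diameter, 80 mm tall, about 0.19 kg. Origin: centre of its lower end; z is its axis, up. Belongs in the largest dish.
- label_roll: Solid white paper roll with a dark core hole drawn on its flat ends, standing upright on the counter: the shortest, 46 mm diameter, 40 mm tall, about 0.06 kg, with the widest core hole. Origin: centre of its lower end; z is its axis, up. Belongs in the middle-sized dish.
- slim_roll: Solid white paper roll with a dark core hole drawn on its flat ends, standing upright on the counter: the thinnest, 30 mm diameter, 57 mm tall, about 0.035 kg. Origin: centre of its lower end; z is its axis, up. Belongs in the smallest dish.
- wide_dish: Round open dish of grey plastic fixed to the counter, flat floor 4 mm thick inside a low rim: the largest of three, 80 mm inner diameter, rim 3 mm thick, its top 15 mm above the counter. Origin: centre of its underside, on the counter; z up. For the widest roll.
- label_dish: Round open dish of grey plastic fixed to the counter, flat floor 4 mm thick inside a low rim: the middle one of three, 64 mm inner diameter, rim 3 mm thick, its top 15 mm above the counter. Origin: centre of its underside, on the counter; z up. For the shortest, middle-width roll.
- slim_dish: Round open dish of grey plastic fixed to the counter, flat floor 4 mm thick inside a low rim: the smallest of three, 48 mm inner diameter, rim 3 mm thick, its top 15 mm above the counter. Origin: centre of its underside, on the counter; z up. For the thinnest roll.
- large_book: Rigid slip book lying flat on the counter: brown card covers, white paper edges, dark grey spine strip across one short end. The larger of two: 110 mm long, 62 mm wide, 20 mm thick, about 0.12 kg. Origin: centre of its underside; x along its length (the spine is at -x), y across its width, z up through its thickness. Either short end may point down the rest. 
- small_book: Rigid slip book lying flat on the counter: brown card covers, white paper edges, dark grey spine strip across one short end. The smaller of two: 80 mm long, 44 mm wide, 16 mm thick, about 0.06 kg. Origin: centre of its underside; x along its length (the spine is at -x), y across its width, z up through its thickness. Either short end may point down the rest. 
- slope: Aluminium book rest's fixed sloping shelf, 130 long x 100 mm wide, inclined 20 deg (0.35 rad); along its lower edge, nearest the robot, a lip 5 mm thick, 32 mm high square to the slope; no side walls. Origin: on its upper surface at the foot of the lip, mid-width, 14 mm above the counter; x up the slope along the surface, y across, z square out of it. Books do not slide down by themselves.
- jar: Bystander: small jar of amber glass with a black lid, 58 mm diameter, 75 mm tall, standing loose among the other things. Origin: centre of its base. To be left standing where it is.
There are look-alikes about, which are no part of the job. What is shaped like the label_dish but black or red is not meant.

How it is judged (in metres and radians):
At the end, for the whole second after the job is handed in: Each roll upright (0.1 rad) on its own dish's floor, within 12 mm of its centre. Large book flat on the sloping shelf, small book flat on it, each end within 10 mm of the lip, centred across within 15 mm, lengthwise along the slope within 0.18 rad. All at rest (horizontal distance between wide_roll and wide_dish below 0.012 m and z of wide_roll in the frame of wide_dish between -0.001 and 0.009 m and angle between each of wide_roll, label_roll, slim_roll's own z axis and vertical below 0.1 rad and linear speed of each of wide_roll, label_roll, slim_roll, large_book, small_book below 0.02 m/s and horizontal distance between label_roll and label_dish below 0.012 m and z of label_roll in the frame of label_dish between -0.001 and 0.009 m and horizontal distance between slim_roll and slim_dish below 0.012 m and z of slim_roll in the frame of slim_dish between -0.001 and 0.009 m and x of large_book in the frame of slope between 0.049 and 0.065 m and y of large_book in the frame of slope between -0.015 and 0.015 m and z of large_book in the frame of slope between -0.005 and 0.005 m and angle between the x axis of each of large_book, small_book and the x axis of slope, either way round below 0.18 rad and angle between the z axis of each of large_book, small_book and the z axis of slope, either way round below 0.1 rad and x of small_book in the frame of slope between 0.034 and 0.05 m and y of small_book in the frame of slope between -0.015 and 0.015 m and z of small_book in the frame of slope between 0.015 and 0.025 m); the robot touches nothing.
It fails at once if the jar is tipped or shifted by more than 40 mm (angle between jar's own z axis and vertical above 0.5 rad or distance of jar from where it was at the start of the episode above 0.04 m).
It also fails if it takes over 122 s, if anything falls off the work surface, if the arm or the gripper's body presses on something with over 40 N, if the wrist force passes 120 N, or if a joint passes its speed limit or range.

ROBOT

A 6-joint arm with a two-finger parallel gripper is mounted at the origin on the work surface. World frame = base frame: x ahead of the robot, y to its left, z up, the work surface at z = 0. Lengths are in mm, angles in rad, forces in N, time in s.
With the tool pointing down it reaches from about 275 to 750 mm from the base axis. Payload 10.2 kg.
Tool frame: the origin (TCP) lies at the very end of the fingers, on their centre line; the grasp point (between the pads) lies 19 mm behind it; z points along the fingers, y is the direction in which the jaws open and shut (so a half turn about z gives the same grasp; the last joint's range is limited). The gripper opens to 85 mm and grips with 20 to 120 N. Pads are 22 mm wide; open, the fingers measure 114 mm over their backs; the gripper's body (76 mm by 85 mm) begins 54 mm behind the grasp point. The pads swing forward as they close: fully open they stand 13 mm farther back than shut.
Start: joints at [1.081, 0.313, 1.498, -0, 1.331, -0.223], TCP at [138.427, 506.428, 200.594] pointing down, gripper open.
Joint ranges: [-2.94, 2.94], [-0.97, 2.17], [0.19, 2.56], [-1.23, 4.37], [0.02, 3.11], [-2.88, 2.88]. Speed limits (rad/s): [2.39, 2.39, 3.01, 3.14, 3.14, 3.14].

INTERFACE

Orientations are given as a unit quaternion [w, x, y, z].
In Python, from plant import robot, read_camera, camera_params, ticket gives the robot as it stands. The module is installed in compiled form; this text tells all that it offers.
- The arm moves only by the shell command python3 -m jog 'ROWS' [FORCE]. ROWS is JSON, a list of rows, each an object of numbers: "dx", "dy", "dz": the shift along the tool's x, y, z in m; "ax", "ay", "az": the turn, a rotation vector about the tool's x, y, z in degrees; "gripper": the finger opening in m, from 0 to 0.0854. A call has exactly 5 rows; each row is the pose to reach, as a shift and turn from the pose commanded when the call began, along the tool's axes at that moment; what a row does not reach only later rows make up. A row lasts 1/8 s, in which the tool goes at most 62.5 mm and 10.7 degrees, less where a joint would pass 70% of its speed; a pose out of reach is approached as far as the arm can. A call with a gripper value outside its range is refused whole. The fingers move at their own pace and stop on an object; FORCE is the grip in N (left out, the last holds). Time passes only in rows, so rows that repeat a pose let the fingers close, or fill a call up. It gives the time, the measured TCP pose, the force and the opening at its end, in the units of the state.
- robot.read_state(): the state, without advancing time (a new reading comes with each control period).
- read_camera(name): name is "scene" or "side" or "wrist"; returns the picture (400x640x3 uint8, red, green, blue); there is no depth.
- camera_params(name): a dict with "mtx" (3x3 intrinsics, pixels), "origin" and "orientation" of the camera in the world. Camera axes: x right, y down, z forward; pixel columns grow to the right and rows downward; lengths in mm; the calibration is good to about 2 mm. A picture is of the moment at which its call begins: read the wrist's pose just before it. camera_params takes no time and is no camera call; for the wrist camera it gives the pose at the moment of the call.
- ticket.hand_in(): hands the job in, once; it reports no verdict.
The state is a dict: "time": time; "joint_positions": joint angles; "qd": joint speeds; "tau": joint torques, N m; "position": TCP position; "ee_rot": TCP orientation; "force": force on the tool from outside, world axes, zero at the start; "wrist_torque": the same for the moment, N m; "finger_gap": finger opening in mm.
Only numpy, scipy, OpenCV 4.12 (cv2) and the standard library are available. Lean on these libraries where they do the work, as an engineer would, in place of code of your own. Each camera call takes 0.05 s, during which the arm holds its last target. There are 200 camera calls.

## Working session

There is one attempt and no reset: what is moved stays moved. The work goes in short steps, Python scripts to look and compute and a shell command to move; the robot and the scene stay as the last step left them, time stands still between calls to the robot, and variables do not carry over. Pictures are saved under pics/ and viewed, about 12 in all and at most 16, crops included, and the job is handed in when it is done.

```bash
mkdir -p pics; python3 - <<'E'
from plant import robot, read_camera, camera_params
import cv2
print(robot.read_state())
for n in ("scene","side","wrist"):
    p=camera_params(n); print(n,p)
    im=read_camera(n); cv2.imwrite(f"pics/{n}0.png",im[:,:,::-1])
E
```

```text
{'time': 0.0, 'joint_positions': array([ 1.08060959e+00,  3.13456426e-01,  1.49848336e+00,  9.17329563e-06,
        1.33098629e+00, -2.23365166e-01]), 'qd': array([ 0.00093381, -0.00057267, -0.00093422,  0.00012092, -0.00091273,
       -0.00064012]), 'tau': array([ 8.26854966e-05, -4.12261641e+01, -2.59748411e+01, -8.49124513e-05,
        4.04350998e-03, -1.00661973e-05]), 'position': array([138.26687141, 506.14386857, 200.01439482]), 'ee_rot': array([-2.37026077e-04,  1.33016441e-01,  9.91113607e-01, -6.23170224e-04]), 'force': array([0.0078061 , 0.13074805, 0.58679457]), 'wrist_torque': array([-0.00666211, -0.00023266,  0.05029229]), 'finger_gap': 85.3314989609077}
scene {'mtx': array([[491.67882916,   0.        , 319.89906339],
       [  0.        , 491.67882916, 202.94753359],
       [  0.        ,   0.        ,   1.        ]]), 'origin': array([1395.59077792,  265.84935224,  893.52694133]), 'orientation': array([-0.2257723 ,  0.54361604,  0.74334732, -0.31771564])}
side {'mtx': array([[403.26513473,   0.        , 318.95639039],
       [  0.        , 403.26513473, 191.70556492],
       [  0.        ,   0.        ,   1.        ]]), 'origin': array([389.96548245, 779.9985969 , 519.57432453]), 'orientation': array([ 0.05169662, -0.1093719 ,  0.86417072, -0.48844059])}
wrist {'mtx': array([[350.0001209 ,   0.        , 316.32174958],
       [  0.        , 350.0001209 , 196.67188176],
       [  0.        ,   0.        ,   1.        ]]), 'origin': array([ 60.53053156, 527.0252834 , 373.31299954]), 'orientation': array([0.12794722, 0.78464802, 0.59885428, 0.09659474])}
```

View pics/scene0.png

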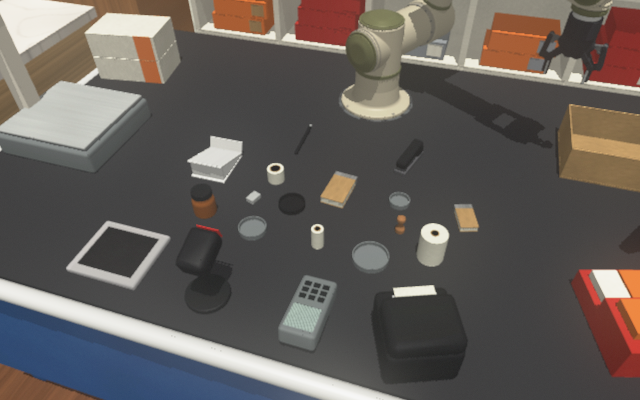

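View pics/side0.png

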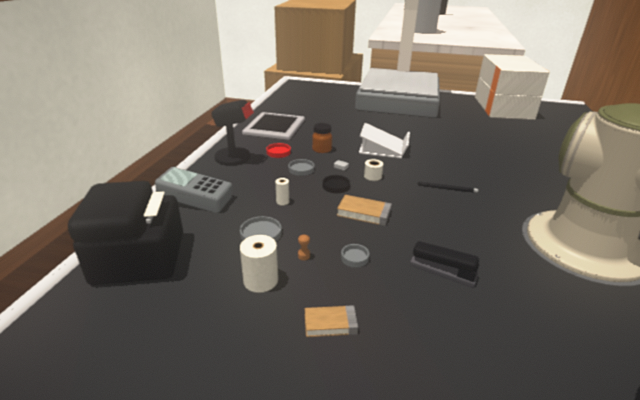

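```bash
cat > h.py <<'E'
import numpy as np, cv2
from scipy.spatial.transform import Rotation as R
from plant import robot, read_camera, camera_params
def rot(q): return R.from_quat([q[1],q[2],q[3],q[0]])
def ray(p,uv):
    d=np.array([(uv[0]-p["mtx"][0,2])/p["mtx"][0,0],(uv[1]-p["mtx"][1,2])/p["mtx"][1,1],1])
    return np.array(p["origin"]),rot(p["orientation"]).apply(d)
def onz(p,uv,z):
    o,d=ray(p,uv); return o+d*(z-o[2])/d[2]
def proj(p,X):
    c=rot(p["orientation"]).inv().apply(np.atleast_2d(X)-p["origin"]); q=c@p["mtx"].T; return q[:,:2]/q[:,2:]
def tri(*prs):
    A=np.zeros((3,3));b=np.zeros(3)
    for p,uv in prs:
        o,d=ray(p,uv);d/=np.linalg.norm(d);M=np.eye(3)-np.outer(d,d);A+=M;b+=M@o
    return np.linalg.solve(A,b)
def snap(n,f):
    s=robot.read_state(); p=camera_params(n); im=read_camera(n); cv2.imwrite(f"pics/{f}.png",im[:,:,::-1]); return s,p,im
E
python3 - <<'E'
from h import *
ps=camera_params("scene")
for n,uv,z in [("slope",(217,160),14),("label_roll",(276,168),40),("label_dish",(252,228),10),("jar",(201,190),75),("slim_roll",(317,230),57),("large",(339,187),20),("slim_dish",(399,200),10),("wide_dish",(370,257),10),("wide_roll",(433,232),80),("small",(466,216),16),("peg",(401,225),15)]:
    print(n,onz(ps,uv,z).round(0))
s=robot.read_state(); print(rot(s["ee_rot"]).as_matrix().round(3))
im=cv2.imread("pics/scene0.png")[135:285,180:490]
cv2.imwrite("pics/c1.png",cv2.resize(im,None,fx=2.55,fy=2.55,interpolation=cv2.INTER_CUBIC))
E
```

```text
slope [ 456. -353.   14.]
label_roll [ 467. -167.   40.]
label_dish [ 665. -154.   10.]
jar [ 638. -295.   75.]
slim_roll [665.  14.  57.]
large [468.  11.  20.]
slim_dish [460. 170.  10.]
wide_dish [668. 144.  10.]
wide_roll [613. 271.  80.]
small [473. 341.  16.]
peg [551. 193.  15.]
[[-0.965  0.264 -0.   ]
 [ 0.264  0.965 -0.001]
 [ 0.    -0.001 -1.   ]]
```

View pics/c1.png

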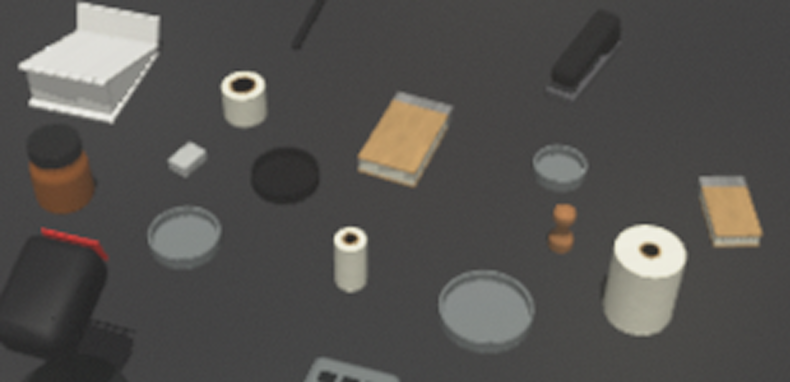

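View pics/wrist0.png

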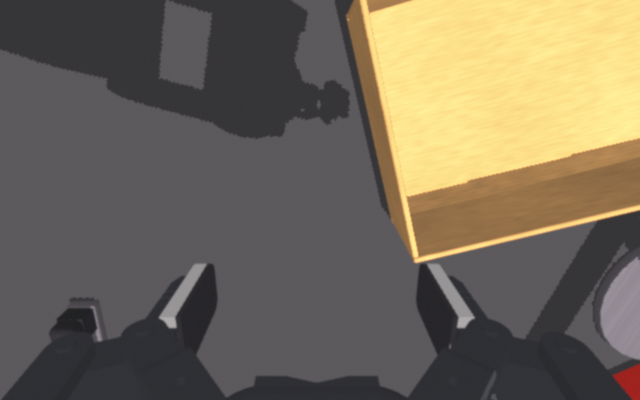

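```bash

python3 -m jog '[{"dx":-0.046,"dy":-0.040,"dz":-0.01,"az":-2},{"dx":-0.093,"dy":-0.080,"dz":-0.02,"az":-4},{"dx":-0.139,"dy":-0.120,"dz":-0.03,"az":-6},{"dx":-0.186,"dy":-0.160,"dz":-0.04,"az":-8},{"dx":-0.232,"dy":-0.199,"dz":-0.05,"az":-8}]'
python3 -m jog '[{"dx":-0.025,"dy":-0.048,"dz":-0.01,"az":-2},{"dx":-0.068,"dy":-0.092,"dz":-0.02,"az":-4},{"dx":-0.122,"dy":-0.14,"dz":-0.03,"az":-6},{"dx":-0.172,"dy":-0.19,"dz":-0.04,"az":-7.3},{"dx":-0.202,"dy":-0.229,"dz":-0.05,"az":-7.3}]'
python3 -m jog '[{},{},{},{},{}]'
python3 - <<'E'
from h import *
s,p,im=snap("wrist","w1"); print(s["time"],s["position"],rot(s["ee_rot"]).as_matrix().round(3),s["joint_positions"])
print(p)
np.save("w1.npy",p,allow_pickle=True)
E
```

```text
0.15 [138.31725897 506.22618469 200.19409101] [[-0.965  0.264 -0.   ]
 [ 0.264  0.965 -0.001]
 [ 0.    -0.001 -1.   ]] [ 1.08060262e+00  3.13288777e-01  1.49823388e+00  1.48607895e-06
  1.33101821e+00 -2.23387302e-01]
{'mtx': array([[350.0001209 ,   0.        , 316.32174958],
       [  0.        , 350.0001209 , 196.67188176],
       [  0.        ,   0.        ,   1.        ]]), 'origin': array([ 60.53771121, 527.03854211, 373.39009222]), 'orientation': array([0.12790879, 0.78465432, 0.59884064, 0.09667895])}$[0]: bad value
$[0]: bad value
$[0]: bad value
```

View pics/w1.png

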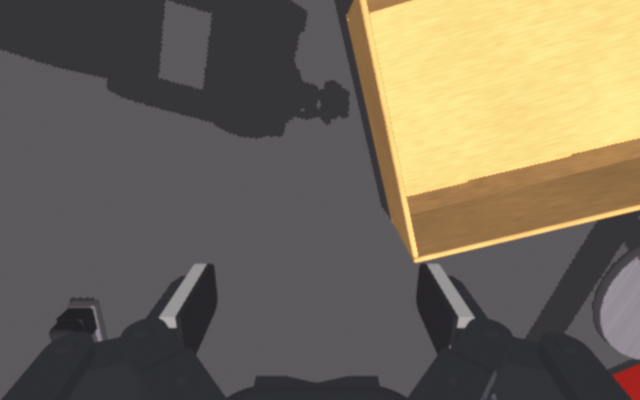

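```bash

python3 -m jog '[{"dx":-0.046,"dy":-0.040,"dz":-0.01,"ax":0,"ay":0,"az":-2,"gripper":0.085},{"dx":-0.093,"dy":-0.080,"dz":-0.02,"ax":0,"ay":0,"az":-4,"gripper":0.085},{"dx":-0.139,"dy":-0.120,"dz":-0.03,"ax":0,"ay":0,"az":-6,"gripper":0.085},{"dx":-0.186,"dy":-0.160,"dz":-0.04,"ax":0,"ay":0,"az":-8,"gripper":0.085},{"dx":-0.232,"dy":-0.199,"dz":-0.05,"ax":0,"ay":0,"az":-8,"gripper":0.085}]'

```

```text
time: 0.82
position: [310.4, 251.6, 251.0]
ee_rot: [0.0, 0.063, 0.998, 0.0]
force: [0.7, 1.3, 0.8]
finger_gap: 85.0
```

```bash

python3 -m jog '[{"dx":-0.040,"dy":-0.046,"dz":-0.01,"ax":0,"ay":0,"az":-2,"gripper":0.085},{"dx":-0.080,"dy":-0.092,"dz":-0.02,"ax":0,"ay":0,"az":-4,"gripper":0.085},{"dx":-0.12,"dy":-0.138,"dz":-0.03,"ax":0,"ay":0,"az":-6,"gripper":0.085},{"dx":-0.16,"dy":-0.184,"dz":-0.04,"ax":0,"ay":0,"az":-7.3,"gripper":0.085},{"dx":-0.2,"dy":-0.229,"dz":-0.05,"ax":0,"ay":0,"az":-7.3,"gripper":0.085}]'
python3 - <<'E'
from h import *
s,p,im=snap("wrist","w2"); print(s["time"],s["position"],rot(s["ee_rot"]).as_matrix().round(3),s["joint_positions"])
print(p)
np.save("w2.npy",p,allow_pickle=True)
E
```

```text
time: 1.45
position: [479.8, -1.2, 300.9]
ee_rot: [0.0, 0.0, 1.0, 0.0]
force: [0.7, 1.6, 0.3]
finger_gap: 84.6
1.45 [479.83439139  -1.17014797 300.93130435] [[-1.  0.  0.]
 [ 0.  1.  0.]
 [-0.  0. -1.]] [-2.47331723e-01  1.57750160e-01  1.43525830e+00  1.30938822e-04
  1.54846673e+00 -1.81809811e+00]
{'mtx': array([[350.0001209 ,   0.        , 316.32174958],
       [  0.        , 350.0001209 , 196.67188176],
       [  0.        ,   0.        ,   1.        ]]), 'origin': array([399.08282566,  -1.90914371, 474.11355443]), 'orientation': array([0.11373016, 0.69806057, 0.69783364, 0.11315965])}
```

View pics/w2.png

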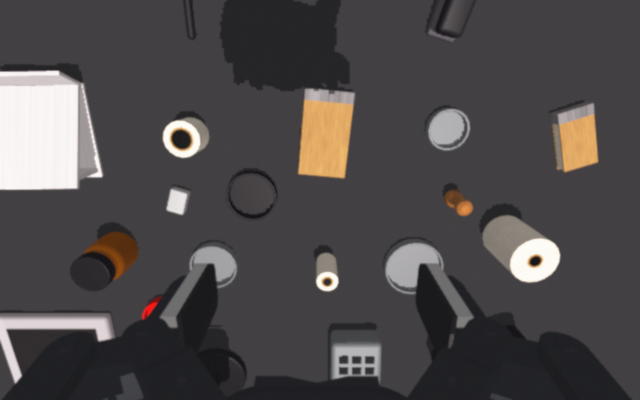

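```bash
cat > m.py <<'E'
from h import *
pw=np.load("w2.npy",allow_pickle=True).item(); ps=camera_params("scene"); pd=camera_params("side")
W=cv2.imread("pics/w2.png");S=cv2.imread("pics/scene0.png");D=cv2.imread("pics/side0.png")
def blob(im,roi,f):
    x0,y0,x1,y1=roi; m=f(im[y0:y1,x0:x1].astype(int)).astype(np.uint8)
    c=max(cv2.findContours(m,cv2.RETR_EXTERNAL,cv2.CHAIN_APPROX_NONE)[0],key=cv2.contourArea); return c+np.array([x0,y0]),m
bright=lambda a:a.min(2)>95
orange=lambda a:(a[:,:,2]-a[:,:,0]>45)
for n,roi,z in [("wide",(500,235,562,285),80),("label",(160,115,212,160),40),("slim",(312,268,342,294),57)]:
    c,m=blob(W,roi,lambda a:a.min(2)>190); e=cv2.fitEllipse(c); a=onz(pw,e[0],z); r=np.mean(e[1])/2
    print(n,"roll w",np.round(e[0],1),a.round(1),"diam",np.mean(e[1])*(474-z)/350)
for n,roi,L,z in [("large",(285,75,365,190),110,20),("small",(545,95,610,180),80,16)]:
    c,m=blob(W,roi,orange); P=np.array([onz(pw,q[0],z)[:2] for q in c],np.float32); (cx,cy),(w,h),an=cv2.minAreaRect(P)
    print(n,"book orange rect",cx,cy,w,h,an, cv2.boxPoints(((cx,cy),(w,h),an)).round(1).tolist())
for n,rs,rd,rw in [("wide",(345,238,395,275),(235,215,285,240),None),("label",(233,213,270,242),(283,156,318,176),None),("slim",(385,190,414,211),(338,242,372,268),(420,100,475,155))]:
    for im,p,roi in [(S,ps,rs),(D,pd,rd),(W,pw,rw)]:
        if roi is None: continue
        c,m=blob(im,roi,lambda a:a.max(2)>85); e=cv2.fitEllipse(cv2.convexHull(c)); print(n,"dish",np.round(e[0],1),np.round(e[1],1),[onz(p,e[0],z).round(1)[:2] for z in (4,15)])
E
python3 m.py
```

```text
wide roll w [534.5 259.8] [614.8 273.2  80. ] diam 50.74297651018415
label roll w [181.3 138.5] [ 468.  -169.6   40. ] diam 44.15992477416992
slim roll w [326.9 280.9] [659.6  12.1  57. ] diam 22.995504504612516
large book orange rect 473.1605224609375 8.348224639892578 63.88612365722656 97.53466033935547 84.61760711669922 [[421.6000061035156, -18.899999618530273], [518.7000122070312, -28.0], [524.7000122070312, 35.599998474121094], [427.6000061035156, 44.70000076293945]]
small book orange rect 478.6025390625 341.62835693359375 67.45468139648438 46.04857635498047 18.285491943359375 [[439.3999938964844, 352.8999938964844], [453.79998779296875, 309.20001220703125], [517.9000244140625, 330.29998779296875], [503.3999938964844, 374.1000061035156]]
wide dish [370.3 256.3] [32.7 37.8] [array([660.7, 143.1]), array([669.8, 144.6])]
wide dish [259.9 229.6] [28.9 43. ] [array([669.3, 135.2]), array([663.3, 149. ])]
label dish [252.  227.2] [24.4 28.8] [array([ 657.4, -158.2]), array([ 666.6, -153. ])]
label dish [300.1 165.9] [15.7 27.1] [array([ 668.7, -169.6]), array([ 662.7, -149.3])]
slim dish [399.2 200. ] [18.1 21.3] [array([453.4, 170.2]), array([465. , 171.4])]
slim dish [354.  253.9] [22.2 29.2] [array([461.9, 161.8]), array([460.4, 175. ])]
slim dish [448.7 129.1] [40.4 45.2] [array([461.4, 173.8]), array([459.9, 169.7])]
```

```bash

python3 -m jog '[{"dx":0.003,"dy":-0.050,"dz":0.0,"ax":0,"ay":0,"az":0,"gripper":0.085},{"dx":0.006,"dy":-0.100,"dz":0.0,"ax":0,"ay":0,"az":0,"gripper":0.085},{"dx":0.012,"dy":-0.150,"dz":0.0,"ax":0,"ay":0,"az":0,"gripper":0.085},{"dx":0.012,"dy":-0.1685,"dz":0.0,"ax":0,"ay":0,"az":0,"gripper":0.085},{"dx":0.012,"dy":-0.1685,"dz":0.0,"ax":0,"ay":0,"az":0,"gripper":0.085}]'
python3 - <<'E'
from h import *
s,p,im=snap("wrist","w3"); print(s["time"],s["position"],s["joint_positions"])
np.save("w3.npy",p,allow_pickle=True)
c=im[20:260,60:320,::-1]; cv2.imwrite("pics/w3c.png",cv2.resize(c,None,fx=2.5,fy=2.5,interpolation=cv2.INTER_CUBIC))
E
```

```text
time: 2.12
position: [467.1, -167.9, 300.3]
ee_rot: [-0.0, 0.001, 1.0, 0.0]
force: [-0.3, 0.1, 0.7]
finger_gap: 84.8
2.125 [ 467.14988103 -167.92904595  300.2976198 ] [-5.81734523e-01  1.97128631e-01  1.38978751e+00  2.80331885e-04
  1.55537153e+00 -2.15142749e+00]
```

View pics/w3c.png

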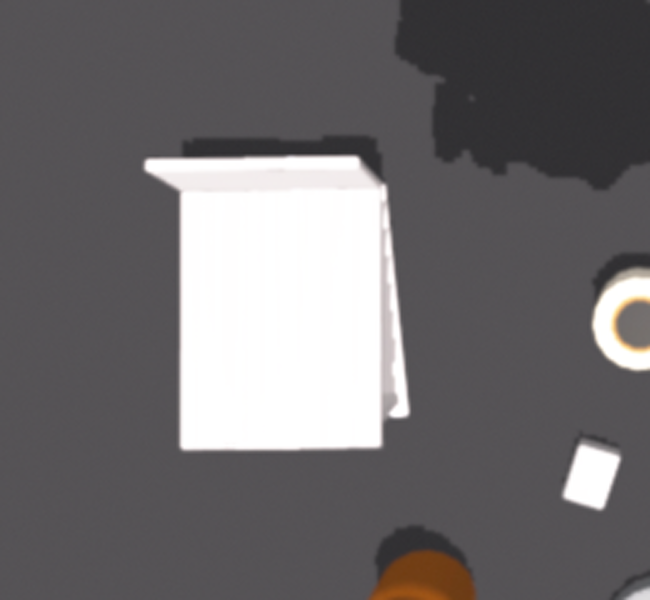

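```bash
python3 - <<'E'
from h import *
p=np.load("w3.npy",allow_pickle=True).item(); ps=camera_params("scene")
L,Rr,TL,TR=[onz(p,uv,z) for uv,z in [((132.4,95.6),14),((212.4,94.8),14),((132,200),58.5),((212.8,199.2),58.5)]]
f=(L+Rr)/2;t=(TL+TR)/2;d=t-f
print(L,Rr,TL,TR,"\nfoot",f,"len",np.linalg.norm(d),"width",np.linalg.norm(Rr-L),"yaw foot->top",np.degrees(np.arctan2(d[1],d[0])),"yaw lip",np.degrees(np.arctan2(*( (L-Rr)[[0,1]]*[1,-1]))))
# label roll & dish recheck
W=cv2.imread("pics/w3.png"); np.set_printoptions(suppress=True)
for n,roi,z,th in [("label roll",(290,120,345,180),40,190),("label dish",(290,220,345,290),12,110)]:
    x0,y0,x1,y1=roi; m=(W[y0:y1,x0:x1].min(2)>th).astype(np.uint8); c=max(cv2.findContours(m,0,1)[0],key=cv2.contourArea)+np.array([x0,y0]); e=cv2.fitEllipse(cv2.convexHull(c)); print(n,e,onz(p,e[0],z))
print(proj(ps,[f,t]))
E
```

```text
[ 404.76354736 -401.04602911   14.        ] [ 403.95046492 -299.9343765    14.        ] [ 528.85191374 -400.16004625   58.5       ] [ 527.94129859 -298.71898108   58.5       ] 
foot [ 404.35700614 -350.4902028    14.        ] len 131.78458302295866 width 101.11492172866902 yaw foot->top 0.48531769802932456 yaw lip 0.4607301599938349
label roll ((315.419921875, 148.76173400878906), (36.731658935546875, 36.869449615478516), 143.94346618652344) [ 467.89764456 -170.03686975   40.        ]
label dish ((323.283935546875, 272.2343444824219), (37.05556106567383, 46.18257141113281), 70.09730529785156) [ 659.59474693 -158.79178771   12.        ]
[[225.63917115 149.48376799]
 [203.25926041 163.78437309]]
```

```bash

python3 -m jog '[{"dx":-0.001,"dy":-0.002,"dz":0.06,"ax":0,"ay":0,"az":0,"gripper":0.07},{"dx":-0.001,"dy":-0.002,"dz":0.12,"ax":0,"ay":0,"az":0,"gripper":0.07},{"dx":-0.001,"dy":-0.002,"dz":0.18,"ax":0,"ay":0,"az":0,"gripper":0.07},{"dx":-0.001,"dy":-0.002,"dz":0.24,"ax":0,"ay":0,"az":0,"gripper":0.07},{"dx":-0.001,"dy":-0.002,"dz":0.286,"ax":0,"ay":0,"az":0,"gripper":0.07}]'
python3 -m jog '[{"dx":0,"dy":0,"dz":0,"ax":0,"ay":0,"az":0,"gripper":0.06},{"dx":0,"dy":0,"dz":0,"ax":0,"ay":0,"az":0,"gripper":0.04},{"dx":0,"dy":0,"dz":0,"ax":0,"ay":0,"az":0,"gripper":0.03},{"dx":0,"dy":0,"dz":0,"ax":0,"ay":0,"az":0,"gripper":0.03},{"dx":0,"dy":0,"dz":0,"ax":0,"ay":0,"az":0,"gripper":0.03}]' 30
```

```text
time: 2.8
position: [468.0, -167.6, 12.8]
ee_rot: [-0.0, -0.001, 1.0, 0.0]
force: [-0.5, -0.4, -1.0]
finger_gap: 69.7
time: 3.42
position: [468.4, -169.9, 15.2]
ee_rot: [0.0, -0.0, 1.0, -0.0]
force: [0.7, -0.1, 0.4]
finger_gap: 29.8
```

```bash
python3 - <<'E'
from h import *
s,p,im=snap("wrist","w4"); s,p2,im2=snap("scene","s4"); s,p3,im3=snap("side","d4")
a=im[60:400,140:500]; b=cv2.resize(im2[110:250,200:380],None,fx=2.4,fy=2.4)[:340]
c=cv2.resize(np.ascontiguousarray(im3[110:230,270:450]),None,fx=2.4,fy=2.4)
h=np.zeros((600,800,3),np.uint8); h[:340,:360]=a; h[:b.shape[0],365:365+min(432,b.shape[1])]=b[:,:432]; cc=c[:255]; h[342:342+cc.shape[0],:cc.shape[1]]=cc
cv2.imwrite("pics/m4.png",h[:,:,::-1]); print(s)
E
```

```text
{'time': 3.525, 'joint_positions': array([-5.83586840e-01,  4.90958518e-01,  1.78563675e+00, -4.46189106e-05,
        8.64643527e-01, -2.15451677e+00]), 'qd': array([-0.00135737,  0.00531686, -0.00048783, -0.00058208, -0.00051705,
       -0.00051841]), 'tau': array([ 3.04157124e-02, -4.26005173e+01, -1.91704595e+01,  4.65879384e-04,
        1.70747422e-03,  5.81414151e-04]), 'position': array([ 468.19564414, -169.79821458,   14.83985765]), 'ee_rot': array([ 1.38285761e-04, -8.12750112e-05,  9.99999981e-01, -1.11669372e-04]), 'force': array([ 0.33661779, -0.07888494,  0.34259648]), 'wrist_torque': array([-0.01129252, -0.00588325,  0.0626847 ]), 'finger_gap': 30.013837692459592}
```

View pics/m4.png

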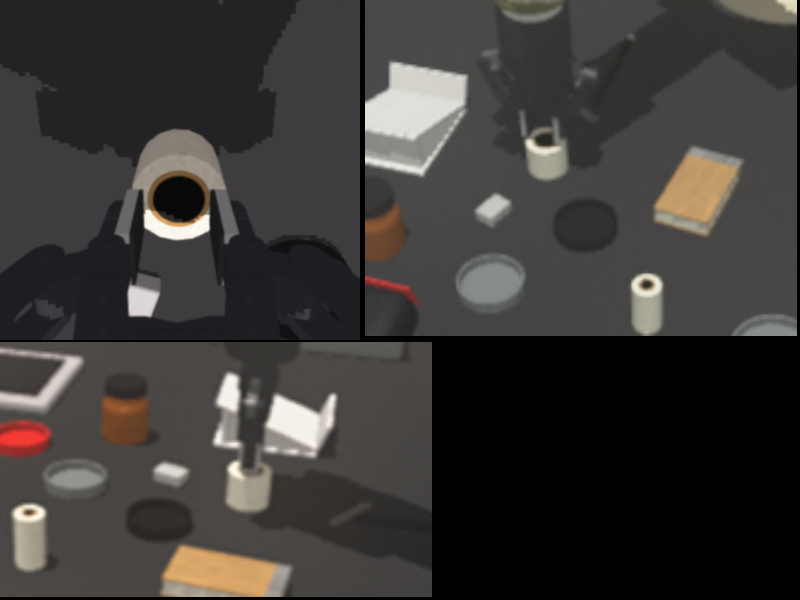

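```bash
python3 - <<'E'
from h import *
p=camera_params("wrist"); ps=camera_params("scene"); pd=camera_params("side")
print("proj of orig top",proj(p,[[468,-170,40],[468,-170,15],[468,-155,15],[468,-185,15]]))
print("core from wrist z40",onz(p,(318,258),40)," scene",onz(ps,(200+(547-365)/2.4,110+140/2.4),40))
print(proj(ps,[[468,-170,15],[468,-155,15],[468,-185,15],[468,-170,40]]), "crop", (proj(ps,[[468,-155,15],[468,-185,15],[468,-170,40]])-[200,110])*2.4+[365,0])
E
```

```text
proj of orig top [[317.71102549 259.14436467]
 [317.58152676 236.70884431]
 [345.28217431 236.71207117]
 [289.88531444 236.70561797]]
core from wrist z40 [ 467.39283537 -169.86381334   40.        ]  scene [ 468.44865472 -166.69776613   40.        ]
[[275.42816461 175.02313896]
 [280.55739326 176.09285904]
 [270.32487975 173.95882956]
 [274.75326013 167.99643318]] crop [[558.33774382 158.6228617 ]
 [533.7797114  153.50119094]
 [544.40782431 139.19143964]]
```

```bash

python3 -m jog '[{"dx":0,"dy":0,"dz":0,"ax":0,"ay":0,"az":0,"gripper":0.06},{"dx":0,"dy":0,"dz":0,"ax":0,"ay":0,"az":0,"gripper":0.06},{"dx":0,"dy":0,"dz":0,"ax":0,"ay":0,"az":0,"gripper":0.06},{"dx":0,"dy":0,"dz":0,"ax":0,"ay":0,"az":0,"gripper":0.06},{"dx":0,"dy":0,"dz":0,"ax":0,"ay":0,"az":0,"gripper":0.06}]'
python3 - <<'E'
from h import *
s,p2,im2=snap("scene","s5"); s,p,im=snap("wrist","w5")
b=cv2.resize(np.ascontiguousarray(im2[115:205,220:330]),None,fx=4,fy=4,interpolation=cv2.INTER_CUBIC); a=np.ascontiguousarray(im[40:400,150:490])
for z in (0,15,40):
    for y in (-200,-140):
        u=(proj(p2,[[468,y,z]])[0]-[220,115])*4; cv2.circle(b,tuple(map(int,u)),3,(255,0,0) if z==15 else (0,255,0),-1)
h=np.zeros((360,784,3),np.uint8);h[:,:440]=b;h[:,444:]=a
cv2.imwrite("pics/m5.png",h[:,:,::-1])
E
```

```text
time: 4.2
position: [468.1, -169.7, 14.6]
ee_rot: [-0.0, -0.0, 1.0, -0.0]
force: [-0.2, -0.3, 0.3]
finger_gap: 59.8
```

View pics/m5.png

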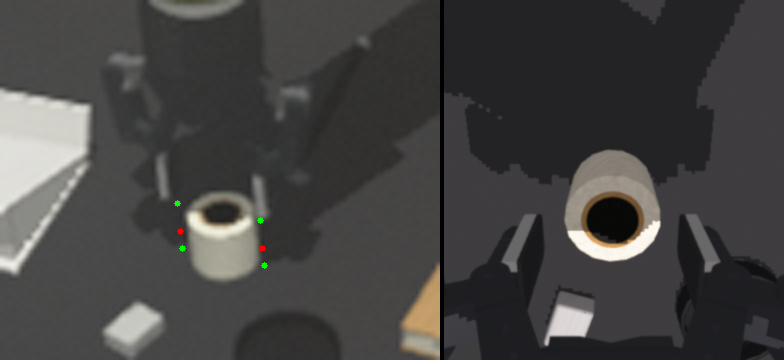

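```bash

python3 -m jog '[{"dx":0,"dy":0,"dz":0.004,"ax":0,"ay":0,"az":0,"gripper":0.06},{"dx":0,"dy":0,"dz":0.007,"ax":0,"ay":0,"az":0,"gripper":0.06},{"dx":0,"dy":0,"dz":0.010,"ax":0,"ay":0,"az":0,"gripper":0.06},{"dx":0,"dy":0,"dz":0.013,"ax":0,"ay":0,"az":0,"gripper":0.06},{"dx":0,"dy":0,"dz":0.013,"ax":0,"ay":0,"az":0,"gripper":0.06}]'
python3 -m jog '[{"dx":0,"dy":0,"dz":0,"ax":0,"ay":0,"az":0,"gripper":0.05},{"dx":0,"dy":0,"dz":0,"ax":0,"ay":0,"az":0,"gripper":0.04},{"dx":0,"dy":0,"dz":0,"ax":0,"ay":0,"az":0,"gripper":0.035},{"dx":0,"dy":0,"dz":0,"ax":0,"ay":0,"az":0,"gripper":0.035},{"dx":0,"dy":0,"dz":0,"ax":0,"ay":0,"az":0,"gripper":0.035}]' 30
python3 - <<'E'
from h import *
s,p,im=snap("wrist","w6"); s2,p2,im2=snap("scene","s6"); print(s["force"],s["finger_gap"])
E
```

```text
time: 4.92
position: [468.0, -169.6, 1.4]
ee_rot: [-0.0, -0.0, 1.0, 0.0]
force: [-0.2, -0.1, 0.2]
finger_gap: 60.0
time: 5.55
position: [468.2, -169.8, 2.0]
ee_rot: [0.0, -0.0, 1.0, -0.0]
force: [-1.8, 1.1, 6.2]
finger_gap: 44.0
[-1.83703857  1.07323112  6.16744387] 44.03208511773013
```

```bash

python3 -m jog '[{"dx":0,"dy":0,"dz":0,"ax":0,"ay":0,"az":0,"gripper":0.06},{"dx":0,"dy":0,"dz":0,"ax":0,"ay":0,"az":0,"gripper":0.06},{"dx":0,"dy":0,"dz":0.004,"ax":0,"ay":0,"az":0,"gripper":0.06},{"dx":0,"dy":0,"dz":0.009,"ax":0,"ay":0,"az":0,"gripper":0.06},{"dx":0,"dy":0,"dz":0.009,"ax":0,"ay":0,"az":0,"gripper":0.06}]'
python3 -m jog '[{"dx":0,"dy":0,"dz":0,"ax":0,"ay":0,"az":0,"gripper":0.05},{"dx":0,"dy":0,"dz":0,"ax":0,"ay":0,"az":0,"gripper":0.04},{"dx":0,"dy":0,"dz":0,"ax":0,"ay":0,"az":0,"gripper":0.04},{"dx":0,"dy":0,"dz":0,"ax":0,"ay":0,"az":0,"gripper":0.04},{"dx":0,"dy":0,"dz":0,"ax":0,"ay":0,"az":0,"gripper":0.04}]' 30
python3 - <<'E'
from h import *
s,p,im=snap("wrist","w7"); s2,p2,im2=snap("scene","s7"); print(s["force"],s["finger_gap"])
b=cv2.resize(np.ascontiguousarray(im2[115:205,220:330]),None,fx=4,fy=4,interpolation=cv2.INTER_CUBIC); a=np.ascontiguousarray(im[40:400,150:490])
h=np.zeros((360,784,3),np.uint8);h[:,:440]=b;h[:,444:]=a
cv2.imwrite("pics/m7.png",h[:,:,::-1])
E
```

```text
time: 6.28
position: [467.8, -169.5, -8.0]
ee_rot: [-0.0, -0.0, 1.0, 0.0]
force: [-0.1, -0.4, 0.2]
finger_gap: 59.8
time: 6.9
position: [468.3, -169.8, -7.1]
ee_rot: [0.0, -0.0, 1.0, -0.0]
force: [-0.9, 0.9, 5.3]
finger_gap: 44.8
[-0.88589999  0.90850556  5.32606791] 44.786183732125544
```

View pics/m7.png

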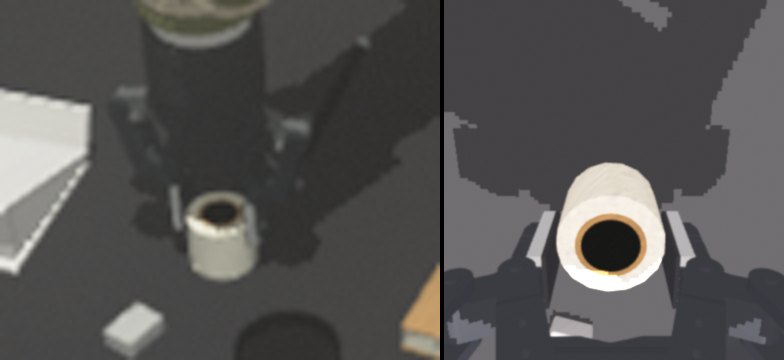

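```bash

python3 -m jog '[{"dx":0,"dy":0,"dz":-0.01,"ax":0,"ay":0,"az":0,"gripper":0.04},{"dx":0,"dy":0,"dz":-0.025,"ax":0,"ay":0,"az":0,"gripper":0.04},{"dx":0,"dy":0,"dz":-0.045,"ax":0,"ay":0,"az":0,"gripper":0.04},{"dx":0,"dy":0,"dz":-0.06,"ax":0,"ay":0,"az":0,"gripper":0.04},{"dx":0,"dy":0,"dz":-0.06,"ax":0,"ay":0,"az":0,"gripper":0.04}]' 30
python3 - <<'E'
from h import *
ps=camera_params("scene");pd=camera_params("side")
print("scanner head",tri((ps,(200,250)),(pd,(230,115))))
print("tips of head: red", tri((ps,(208,231)),(pd,(247,108))))
print("black box",tri((ps,(375,295)),(pd,(165,190))))
E
```

```text
time: 7.62
position: [468.7, -170.1, 53.8]
ee_rot: [0.001, -0.0, 1.0, -0.001]
force: [-0.5, 0.0, -0.4]
finger_gap: 44.5
scanner head [ 859.66577976 -167.4070589   134.81967465]
tips of head: red [ 815.33049087 -171.27637422  152.55472123]
black box [838.54992194 190.03224092 107.94207458]
```

```bash

python3 -m jog '[{"dx":-0.045,"dy":0.003,"dz":0,"ax":0,"ay":0,"az":0,"gripper":0.04},{"dx":-0.095,"dy":0.006,"dz":0,"ax":0,"ay":0,"az":0,"gripper":0.04},{"dx":-0.145,"dy":0.009,"dz":0,"ax":0,"ay":0,"az":0,"gripper":0.04},{"dx":-0.185,"dy":0.012,"dz":0,"ax":0,"ay":0,"az":0,"gripper":0.04},{"dx":-0.194,"dy":0.013,"dz":0,"ax":0,"ay":0,"az":0,"gripper":0.04}]' 30
python3 - <<'E'
from h import *
s,p2,im2=snap("scene","s8"); s,p3,im3=snap("side","d8"); s,p,im=snap("wrist","w8"); print(s["position"],p)
b=cv2.resize(np.ascontiguousarray(im2[140:250,200:310]),None,fx=3.6,fy=3.6,interpolation=cv2.INTER_CUBIC); a=np.ascontiguousarray(im[60:380,130:500])
c=cv2.resize(np.ascontiguousarray(im3[90:190,250:360]),None,fx=2,fy=2)
h=np.zeros((530,784,3),np.uint8);h[:396,:396]=b;h[:320,400:770]=a;h[325:525,400:620]=c
cv2.imwrite("pics/m8.png",h[:,:,::-1])
E
```

```text
time: 8.25
position: [663.1, -156.0, 51.0]
ee_rot: [-0.001, -0.001, 1.0, 0.0]
force: [-0.5, 0.2, -1.0]
finger_gap: 45.2
[ 661.85787036 -156.36211659   51.4032061 ] {'mtx': array([[350.0001209 ,   0.        , 316.32174958],
       [  0.        , 350.0001209 , 196.67188176],
       [  0.        ,   0.        ,   1.        ]]), 'origin': array([ 581.40246883, -157.23304333,  224.71541226]), 'orientation': array([0.11290596, 0.69794485, 0.69814862, 0.11275525])}
```

View pics/m8.png

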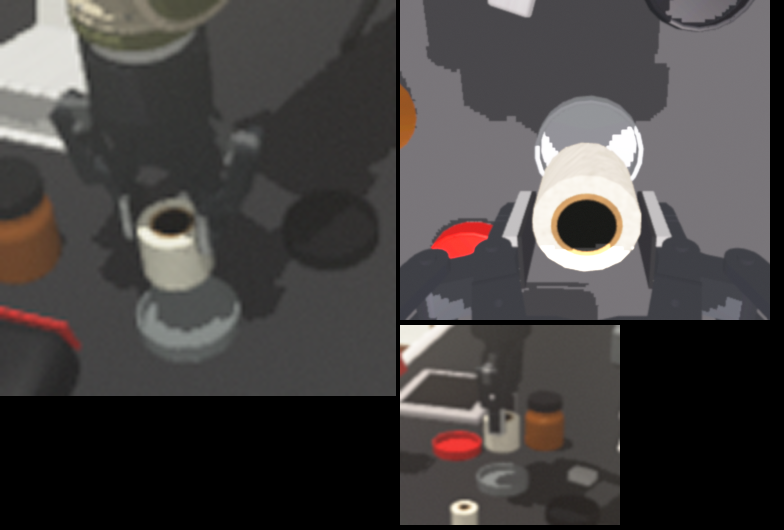

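```bash
python3 - <<'E'
from h import *
p=camera_params("wrist")
print(onz(p,(318.7,157),15)+[35,0,0], onz(p,(265,210),15),onz(p,(372,210),15), "roll top core",onz(p,(317,284),40+58.5))
E
```

```text
[ 660.10765816 -156.04410914   15.        ] [ 659.57667196 -190.37406581   15.        ] [ 659.58123607 -121.83904212   15.        ] roll top core [ 661.09925004 -157.19220637   98.5       ]
```

```bash

python3 -m jog '[{"dx":0.0,"dy":0,"dz":0.016,"ax":0,"ay":0,"az":0,"gripper":0.04},{"dx":0,"dy":0,"dz":0.032,"ax":0,"ay":0,"az":0,"gripper":0.04},{"dx":0,"dy":0,"dz":0.045,"ax":0,"ay":0,"az":0,"gripper":0.04},{"dx":0,"dy":0,"dz":0.0535,"ax":0,"ay":0,"az":0,"gripper":0.04},{"dx":0,"dy":0,"dz":0.0535,"ax":0,"ay":0,"az":0,"gripper":0.04}]' 30
python3 -m jog '[{"dx":0,"dy":0,"dz":0,"ax":0,"ay":0,"az":0,"gripper":0.05},{"dx":0,"dy":0,"dz":0,"ax":0,"ay":0,"az":0,"gripper":0.06},{"dx":0,"dy":0,"dz":0,"ax":0,"ay":0,"az":0,"gripper":0.065},{"dx":0,"dy":0,"dz":0,"ax":0,"ay":0,"az":0,"gripper":0.065},{"dx":0,"dy":0,"dz":-0.01,"ax":0,"ay":0,"az":0,"gripper":0.065}]' 30
python3 -m jog '[{"dx":0,"dy":0,"dz":-0.04,"ax":0,"ay":0,"az":0,"gripper":0.065},{"dx":0,"dy":0,"dz":-0.09,"ax":0,"ay":0,"az":0,"gripper":0.065},{"dx":0.005,"dy":0.04,"dz":-0.11,"ax":0,"ay":0,"az":0,"gripper":0.085},{"dx":0.005,"dy":0.10,"dz":-0.11,"ax":0,"ay":0,"az":0,"gripper":0.085},{"dx":0.005,"dy":0.15,"dz":-0.11,"ax":0,"ay":0,"az":0,"gripper":0.085}]' 30
python3 - <<'E'
from h import *
s,p,im=snap("wrist","w9"); print(s["position"],s["time"]); np.save("w9.npy",p,allow_pickle=True)
W=cv2.imread("pics/w9.png"); 
m=((W.min(2)>150)).astype(np.uint8)
for c in cv2.findContours(m,0,1)[0]:
    if cv2.contourArea(c)>100: print(cv2.contourArea(c),cv2.fitEllipse(c))
E
```

```text
time: 9.02
position: [661.9, -156.6, -1.6]
ee_rot: [-0.0, -0.0, 1.0, 0.0]
force: [-0.0, -0.6, -0.9]
finger_gap: 44.5
time: 9.65
position: [661.7, -156.5, 8.8]
ee_rot: [-0.001, -0.0, 1.0, 0.0]
force: [-0.1, 0.2, -0.4]
finger_gap: 64.8
time: 10.28
position: [657.1, -4.8, 120.4]
ee_rot: [0.001, -0.0, 1.0, -0.0]
force: [-0.4, 0.1, 0.3]
finger_gap: 85.4
[657.05632712  -4.79095371 120.37506634] 10.275
222.0 ((3.605076789855957, 382.12677001953125), (9.402719497680664, 44.37961959838867), 176.0791778564453)
4342.5 ((389.5738220214844, 352.747802734375), (66.55253601074219, 90.74117279052734), 98.09552764892578)
716.0 ((453.78875732421875, 300.5248107910156), (14.404196739196777, 89.1786880493164), 150.2472686767578)
719.0 ((179.20437622070312, 299.8824157714844), (14.962197303771973, 85.67965698242188), 29.686914443969727)
1882.0 ((340.1574401855469, 194.85362243652344), (41.480255126953125, 58.535057067871094), 168.81658935546875)
5929.5 ((131.66885375976562, 189.3233184814453), (81.3030014038086, 93.6755599975586), 87.42864227294922)
7829.5 ((494.4195556640625, 189.50344848632812), (91.71967315673828, 108.6939468383789), 55.69001007080078)
1088.5 ((629.294189453125, 136.48419189453125), (24.052433013916016, 69.10462188720703), 2.601755142211914)
1945.0 ((63.28178405761719, 56.71733856201172), (46.13023376464844, 57.10325622558594), 158.026611328125)
```

```bash
python3 - <<'E'
from h import *
p=np.load("w9.npy",allow_pickle=True).item(); W=cv2.imread("pics/w9.png")
print("wide dish",onz(p,(494.4,189.5),4),onz(p,(494.4,189.5),12))
print("label roll/dish blob",onz(p,(131.7,189.3),40))
c=np.ascontiguousarray(W[150:240,300:380]); print(onz(p,(340,195),57))
# dark/orange core of slim roll
hsv=cv2.cvtColor(c,cv2.COLOR_BGR2HSV); roll=(c.min(2)>150).astype(np.uint8); cnt=max(cv2.findContours(roll,0,1)[0],key=cv2.contourArea)
f=np.zeros_like(roll); cv2.drawContours(f,[cnt],-1,1,-1); ys,xs=np.nonzero((f==1)&(c.min(2)<110)); print("core px",xs.mean()+300,ys.mean()+150,len(xs)); print(onz(p,(xs.mean()+300,ys.mean()+150),57))
cv2.imwrite("pics/w9c.png",cv2.resize(W[130:250,60:560],None,fx=1.6,fy=1.6))
E
```

```text
wide dish [666.55457104 148.37557682   4.        ] [664.05405262 144.12195295  12.        ]
label roll/dish blob [ 655.19537317 -145.8766585    40.        ]
[654.10771666  11.07948663  57.        ]
core px nan nan 0
[nan nan nan]<stdin>:8: RuntimeWarning: Mean of empty slice.
  ret = ret.dtype.type(ret / rcount)
```

View pics/w9c.png

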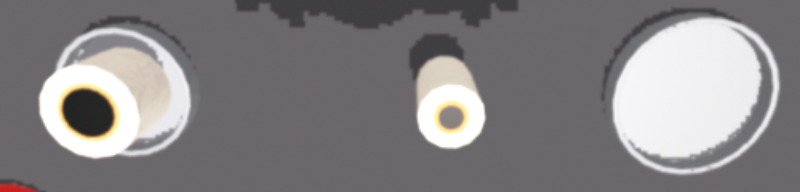

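```bash
python3 - <<'E'
from h import *
p=np.load("w9.npy",allow_pickle=True).item()
print("label",onz(p,(115,200),44),"dish",onz(p,(60+123/1.6,130+92/1.6),15),"slim",onz(p,(341.9,203.1),57),"widedish",onz(p,(493.3,189.4),13))
E
```

```text
label [ 662.40542954 -157.68945385   44.        ] dish [ 661.42917548 -155.14771946   15.        ] slim [660.22234195  12.57235043  57.        ] widedish [663.65379204 142.65377108  13.        ]
```

```bash

python3 -m jog '[{"dx":-0.003,"dy":0.0174,"dz":0.03,"ax":0,"ay":0,"az":0,"gripper":0.06},{"dx":-0.003,"dy":0.0174,"dz":0.06,"ax":0,"ay":0,"az":0,"gripper":0.06},{"dx":-0.003,"dy":0.0174,"dz":0.09,"ax":0,"ay":0,"az":0,"gripper":0.06},{"dx":-0.003,"dy":0.0174,"dz":0.117,"ax":0,"ay":0,"az":0,"gripper":0.06},{"dx":-0.003,"dy":0.0174,"dz":0.117,"ax":0,"ay":0,"az":0,"gripper":0.06}]' 30
python3 -m jog '[{"dx":0,"dy":0,"dz":0,"ax":0,"ay":0,"az":0,"gripper":0.04},{"dx":0,"dy":0,"dz":0,"ax":0,"ay":0,"az":0,"gripper":0.025},{"dx":0,"dy":0,"dz":0,"ax":0,"ay":0,"az":0,"gripper":0.02},{"dx":0,"dy":0,"dz":0,"ax":0,"ay":0,"az":0,"gripper":0.02},{"dx":0,"dy":0,"dz":0,"ax":0,"ay":0,"az":0,"gripper":0.02}]' 30
```

```text
time: 10.95
position: [659.1, 10.7, 0.8]
ee_rot: [-0.002, -0.0, 1.0, 0.0]
force: [-0.3, 0.0, 0.0]
finger_gap: 60.4
time: 11.58
position: [661.1, 10.6, 3.9]
ee_rot: [0.001, -0.0, 1.0, -0.0]
force: [0.2, 1.7, 7.7]
finger_gap: 29.1
```

```bash

python3 -m jog '[{"dx":0,"dy":0,"dz":-0.01,"ax":0,"ay":0,"az":0,"gripper":0.02},{"dx":0,"dy":0,"dz":-0.03,"ax":0,"ay":0,"az":0,"gripper":0.02},{"dx":0,"dy":0,"dz":-0.055,"ax":0,"ay":0,"az":0,"gripper":0.02},{"dx":0.02,"dy":0.017,"dz":-0.075,"ax":0,"ay":0,"az":0,"gripper":0.02},{"dx":0.045,"dy":0.036,"dz":-0.075,"ax":0,"ay":0,"az":0,"gripper":0.02}]' 30
python3 -m jog '[{"dx":0.04,"dy":0.032,"dz":0,"ax":0,"ay":0,"az":0,"gripper":0.02},{"dx":0.08,"dy":0.064,"dz":0,"ax":0,"ay":0,"az":0,"gripper":0.02},{"dx":0.12,"dy":0.096,"dz":0,"ax":0,"ay":0,"az":0,"gripper":0.02},{"dx":0.148,"dy":0.118,"dz":0,"ax":0,"ay":0,"az":0,"gripper":0.02},{"dx":0.155,"dy":0.1235,"dz":0,"ax":0,"ay":0,"az":0,"gripper":0.02}]' 30
python3 -m jog '[{"dx":0.0,"dy":0,"dz":0,"ax":0,"ay":0,"az":0,"gripper":0.02},{"dx":0,"dy":0,"dz":0.02,"ax":0,"ay":0,"az":0,"gripper":0.02},{"dx":0,"dy":0,"dz":0.03,"ax":0,"ay":0,"az":0,"gripper":0.02},{"dx":0,"dy":0,"dz":0.04,"ax":0,"ay":0,"az":0,"gripper":0.02},{"dx":0,"dy":0,"dz":0.04,"ax":0,"ay":0,"az":0,"gripper":0.02}]' 30
python3 - <<'E'
from h import *
s,p2,im2=snap("scene","s10"); s,p,im=snap("wrist","w10"); print(s["position"]); np.save("w10.npy",p,allow_pickle=True)
W=cv2.imread("pics/w10.png")
h=np.zeros((400,720,3),np.uint8); h[:,:400]=W[:,120:520]; h[:320,402:718]=cv2.resize(im2[140:220,360:439,::-1],(316,320)); cv2.imwrite("pics/m10.png",h)
E
```

```text
time: 12.2
position: [615.8, 46.8, 80.1]
ee_rot: [0.002, 0.0, 1.0, -0.0]
force: [-0.4, -0.6, -0.3]
finger_gap: 29.2
time: 12.82
position: [459.3, 171.2, 78.4]
ee_rot: [0.001, -0.001, 1.0, 0.0]
force: [-0.3, -0.6, -0.8]
finger_gap: 29.3
time: 13.45
position: [460.0, 169.9, 36.6]
ee_rot: [-0.001, 0.0, 1.0, -0.0]
force: [0.1, 0.9, -0.7]
finger_gap: 29.2
[460.25604217 170.02638139  37.07718889]
```

View pics/m10.png

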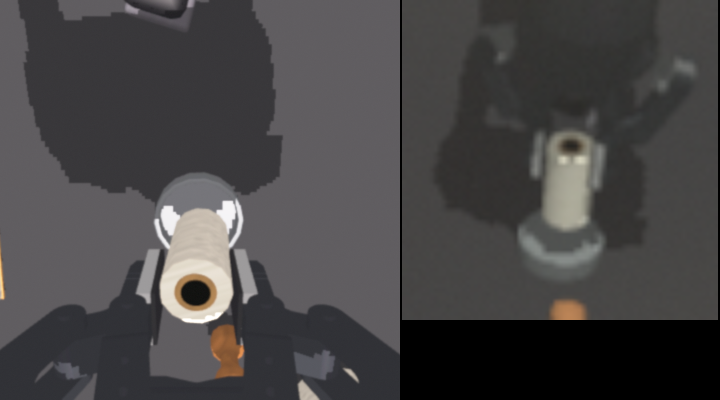

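```bash

python3 -m jog '[{"dx":0.0,"dy":0.001,"dz":0.01,"ax":0,"ay":0,"az":0,"gripper":0.02},{"dx":0,"dy":0.001,"dz":0.02,"ax":0,"ay":0,"az":0,"gripper":0.02},{"dx":0,"dy":0.001,"dz":0.026,"ax":0,"ay":0,"az":0,"gripper":0.02},{"dx":0,"dy":0.001,"dz":0.03,"ax":0,"ay":0,"az":0,"gripper":0.02},{"dx":0,"dy":0.001,"dz":0.03,"ax":0,"ay":0,"az":0,"gripper":0.02}]' 30
python3 -m jog '[{"dx":0,"dy":0,"dz":0,"ax":0,"ay":0,"az":0,"gripper":0.035},{"dx":0,"dy":0,"dz":0,"ax":0,"ay":0,"az":0,"gripper":0.045},{"dx":0,"dy":0,"dz":0,"ax":0,"ay":0,"az":0,"gripper":0.05},{"dx":0,"dy":0,"dz":0,"ax":0,"ay":0,"az":0,"gripper":0.05},{"dx":0,"dy":0,"dz":-0.015,"ax":0,"ay":0,"az":0,"gripper":0.05}]' 30
python3 -m jog '[{"dx":0,"dy":0,"dz":-0.06,"ax":0,"ay":0,"az":0,"gripper":0.05},{"dx":0,"dy":0,"dz":-0.11,"ax":0,"ay":0,"az":0,"gripper":0.05},{"dx":-0.04,"dy":0.02,"dz":-0.15,"ax":0,"ay":0,"az":0,"gripper":0.085},{"dx":-0.08,"dy":0.05,"dz":-0.16,"ax":0,"ay":0,"az":0,"gripper":0.085},{"dx":-0.12,"dy":0.09,"dz":-0.16,"ax":0,"ay":0,"az":0,"gripper":0.085}]' 30
python3 - <<'E'
from h import *
s,p,im=snap("wrist","w11"); print(s["position"],s["time"]); np.save("w11.npy",p,allow_pickle=True)
W=cv2.imread("pics/w11.png")
print("pred px: wide top",proj(p,[[614,272,80]]),"slim top",proj(p,[[460.5,171,61]]),"small",proj(p,[[472.7,339.7,16]]))
def core(c0,z,r,th=110):
    x0,y0=int(c0[0])-r,int(c0[1])-r; c=W[max(y0,0):y0+2*r,max(x0,0):x0+2*r]; roll=(c.min(2)>200).astype(np.uint8)
    cnt=max(cv2.findContours(roll,0,1)[0],key=cv2.contourArea); e=cv2.fitEllipse(cv2.convexHull(cnt)); uv=np.array(e[0])+[max(x0,0),max(y0,0)]; print(uv,e[1],onz(p,uv,z))
core(proj(p,[[614,272,80]])[0],80,75)
core(proj(p,[[460.5,171,61]])[0],61,35)
E
```

```text
time: 14.18
position: [460.3, 171.4, 7.2]
ee_rot: [0.0, -0.0, 1.0, 0.0]
force: [-0.7, 1.0, 2.0]
finger_gap: 28.8
time: 14.8
position: [459.4, 171.1, 22.0]
ee_rot: [-0.001, -0.0, 1.0, -0.0]
force: [-0.3, -0.2, 0.4]
finger_gap: 49.7
time: 15.42
position: [581.7, 261.8, 185.0]
ee_rot: [0.002, 0.0, 1.0, 0.0]
force: [1.3, -0.6, 0.1]
finger_gap: 85.0
[581.69567135 261.83464874 184.96191374] 15.425
pred px: wide top [[329.31991145 218.57263323]] slim top [[198.92671242  23.81219573]] small [[403.71001121  45.90586744]]
[331.25234222 218.70160675] (67.4716567993164, 72.3426742553711) [614.12119922 273.65578356  80.        ]
[199.5113678   24.25195885] (36.99979019165039, 48.600189208984375) [460.80590174 171.415582    61.        ]
```

```bash

python3 -m jog '[{"dx":-0.020,"dy":0.008,"dz":0.01,"ax":0,"ay":0,"az":0,"gripper":0.085},{"dx":-0.0325,"dy":0.0115,"dz":0.04,"ax":0,"ay":0,"az":0,"gripper":0.085},{"dx":-0.0325,"dy":0.0115,"dz":0.08,"ax":0,"ay":0,"az":0,"gripper":0.085},{"dx":-0.0325,"dy":0.0115,"dz":0.12,"ax":0,"ay":0,"az":0,"gripper":0.085},{"dx":-0.0325,"dy":0.0115,"dz":0.157,"ax":0,"ay":0,"az":0,"gripper":0.085}]' 40
python3 -m jog '[{"dx":0,"dy":0,"dz":0,"ax":0,"ay":0,"az":0,"gripper":0.07},{"dx":0,"dy":0,"dz":0,"ax":0,"ay":0,"az":0,"gripper":0.06},{"dx":0,"dy":0,"dz":0,"ax":0,"ay":0,"az":0,"gripper":0.05},{"dx":0,"dy":0,"dz":0,"ax":0,"ay":0,"az":0,"gripper":0.05},{"dx":0,"dy":0,"dz":0,"ax":0,"ay":0,"az":0,"gripper":0.05}]' 40
```

```text
time: 16.1
position: [612.4, 272.7, 24.8]
ee_rot: [0.0, -0.0, 1.0, 0.0]
force: [-0.3, -0.1, 0.1]
finger_gap: 84.9
time: 16.73
position: [613.4, 272.9, 26.8]
ee_rot: [0.001, -0.0, 1.0, 0.0]
force: [-1.2, -0.1, 6.4]
finger_gap: 60.7
```

```bash

python3 -m jog '[{"dx":0,"dy":0,"dz":-0.012,"ax":0,"ay":0,"az":0,"gripper":0.05},{"dx":0,"dy":0,"dz":-0.03,"ax":0,"ay":0,"az":0,"gripper":0.05},{"dx":-0.012,"dy":-0.03,"dz":-0.04,"ax":0,"ay":0,"az":0,"gripper":0.05},{"dx":-0.028,"dy":-0.07,"dz":-0.04,"ax":0,"ay":0,"az":0,"gripper":0.05},{"dx":-0.044,"dy":-0.11,"dz":-0.04,"ax":0,"ay":0,"az":0,"gripper":0.05}]' 40
python3 -m jog '[{"dx":-0.007,"dy":-0.0195,"dz":0,"ax":0,"ay":0,"az":0,"gripper":0.05},{"dx":-0.007,"dy":-0.0195,"dz":0,"ax":0,"ay":0,"az":0,"gripper":0.05},{"dx":-0.007,"dy":-0.0195,"dz":0.015,"ax":0,"ay":0,"az":0,"gripper":0.05},{"dx":-0.007,"dy":-0.0195,"dz":0.015,"ax":0,"ay":0,"az":0,"gripper":0.05},{"dx":-0.007,"dy":-0.0195,"dz":0.015,"ax":0,"ay":0,"az":0,"gripper":0.05}]' 40
python3 - <<'E'
from h import *
s,p2,im2=snap("scene","s12"); s,p3,im3=snap("side","d12"); print(s["position"])
def base(P,n,roi,th):
    pass
ps=camera_params("scene")
# expected dish outline vs roll outline, columns in scene at roll and rim
t=np.linspace(0,2*np.pi,60)
for nm,p,im,f in (("scene",p2,im2,1),("side",p3,im3,1)):
    x0,x1,y0,y1=(330,410,195,285) if nm=="scene" else (215,305,170,260)
    w=(im[y0:y1,x0:x1].min(2)>120).astype(np.uint8); 
    c=max(cv2.findContours(w,0,1)[0],key=cv2.contourArea); r=cv2.boundingRect(c); print(nm,"roll cols",r[0]+x0,r[0]+r[2]+x0,"rows",r[1]+y0,r[1]+r[3]+y0)
    X,Y,Z=s["position"]; q=proj(p,np.vstack([np.c_[X+31*np.cos(t),Y+31*np.sin(t),0*t+Z-27],np.c_[X+31*np.cos(t),Y+31*np.sin(t),0*t+Z+53]])); print(" pred cols",q[:,0].min(),q[:,0].max(),"rows",q[:,1].min(),q[:,1].max())
E
```

```text
time: 17.35
position: [657.2, 161.7, 66.5]
ee_rot: [0.001, -0.0, 1.0, 0.0]
force: [0.3, -1.1, -2.4]
finger_gap: 60.4
time: 17.98
position: [663.3, 144.1, 50.0]
ee_rot: [-0.0, -0.001, 1.0, 0.0]
force: [0.6, 0.5, -1.8]
finger_gap: 60.8
[663.47976489 143.89769649  50.24885208]
scene roll cols 353 388 rows 220 269
 pred cols 357.3262972757048 387.3193459147902 rows 218.07095617712733 262.4718757273466
side roll cols 240 274 rows 183 241
 pred cols 242.29646135965308 275.4342750653681 rows 184.3087738022927 234.0211739366359
```

```bash

python3 -m jog '[{"dx":0.0,"dy":0,"dz":0.007,"ax":0,"ay":0,"az":0,"gripper":0.05},{"dx":0,"dy":0,"dz":0.013,"ax":0,"ay":0,"az":0,"gripper":0.05},{"dx":0,"dy":0,"dz":0.0185,"ax":0,"ay":0,"az":0,"gripper":0.05},{"dx":0,"dy":0,"dz":0.0185,"ax":0,"ay":0,"az":0,"gripper":0.05},{"dx":0,"dy":0,"dz":0.0185,"ax":0,"ay":0,"az":0,"gripper":0.05}]' 40
python3 -m jog '[{"dx":0,"dy":0,"dz":0,"ax":0,"ay":0,"az":0,"gripper":0.07},{"dx":0,"dy":0,"dz":0,"ax":0,"ay":0,"az":0,"gripper":0.08},{"dx":0,"dy":0,"dz":0,"ax":0,"ay":0,"az":0,"gripper":0.085},{"dx":0,"dy":0,"dz":0,"ax":0,"ay":0,"az":0,"gripper":0.085},{"dx":0,"dy":0,"dz":-0.015,"ax":0,"ay":0,"az":0,"gripper":0.085}]' 40
python3 -m jog '[{"dx":0,"dy":0,"dz":-0.06,"ax":0,"ay":0,"az":0,"gripper":0.085},{"dx":0,"dy":0,"dz":-0.10,"ax":0,"ay":0,"az":0,"gripper":0.085},{"dx":0.04,"dy":-0.025,"dz":-0.12,"ax":0,"ay":0,"az":2,"gripper":0.085},{"dx":0.08,"dy":-0.052,"dz":-0.13,"ax":0,"ay":0,"az":4,"gripper":0.085},{"dx":0.13,"dy":-0.082,"dz":-0.13,"ax":0,"ay":0,"az":5.4,"gripper":0.085}]' 40
python3 - <<'E'
from h import *
s,p,im=snap("wrist","w13"); print(s["position"],s["time"])
W=cv2.imread("pics/w13.png"); print(proj(p,[[467,9,20],[412,14,20],[522,4,20],[664,144,84]]))
L,z=110,20
u=proj(p,[[467,9,20]])[0].astype(int); x0,y0,x1,y1=u[0]-110,max(u[1]-120,0),u[0]+110,u[1]+120
a=W[y0:y1,x0:x1].astype(int); m=(a[:,:,2]-a[:,:,0]>45).astype(np.uint8); c=max(cv2.findContours(m,0,1)[0],key=cv2.contourArea)+np.array([x0,y0])
P=np.array([onz(p,q[0],z)[:2] for q in c],np.float32); r=cv2.minAreaRect(P); print(r,cv2.boxPoints(r).tolist())
s,p2,im2=snap("scene","s13")
w=(im2[205:275,340:400].min(2)>140).astype(np.uint8); c=max(cv2.findContours(w,0,1)[0],key=cv2.contourArea); rr=cv2.boundingRect(c); print("wide roll cols",rr[0]+340,rr[0]+rr[2]+340,"row0",rr[1]+205,"pred top ctr",proj(p2,[[665,143.5,84],[665,174,84],[665,113,84]]))
E
```

```text
time: 18.7
position: [663.5, 143.2, 31.5]
ee_rot: [-0.0, -0.0, 1.0, -0.0]
force: [0.1, 0.4, -2.2]
finger_gap: 60.6
time: 19.32
position: [662.9, 143.2, 46.1]
ee_rot: [-0.001, -0.0, 1.0, -0.0]
force: [0.3, -0.2, -0.6]
finger_gap: 85.2
time: 19.95
position: [532.9, 60.4, 178.5]
ee_rot: [0.002, 0.047, 0.999, -0.0]
force: [1.4, -0.9, 0.4]
finger_gap: 85.1
[532.93819592  60.42348505 178.4807561 ] 19.95
[[254.68088641 102.10426069]
 [250.80519192  36.12993448]
 [258.15157336 161.18431297]
 [422.44723837 314.88914283]]
((472.8204345703125, 9.203765869140625), (65.1303939819336, 96.56907653808594), 84.56676483154297) [[421.66937255859375, -18.64326286315918], [517.8046264648438, -27.7869815826416], [523.9714965820312, 37.05079650878906], [427.83624267578125, 46.19451141357422]]
wide roll cols 358 387 row0 225 pred top ctr [[372.17872847 234.60376295]
 [385.70272982 237.67624211]
 [358.82552523 231.57008692]]
```

```bash

python3 -m jog '[{"dx":0.03,"dy":-0.028,"dz":0.03,"ax":0,"ay":0,"az":0,"gripper":0.082},{"dx":0.0613,"dy":-0.0569,"dz":0.06,"ax":0,"ay":0,"az":0,"gripper":0.082},{"dx":0.0613,"dy":-0.0569,"dz":0.11,"ax":0,"ay":0,"az":0,"gripper":0.082},{"dx":0.0613,"dy":-0.0569,"dz":0.16,"ax":0,"ay":0,"az":0,"gripper":0.082},{"dx":0.0613,"dy":-0.0569,"dz":0.1925,"ax":0,"ay":0,"az":0,"gripper":0.082}]' 40
python3 -m jog '[{"dx":0,"dy":0,"dz":0.003,"ax":0,"ay":0,"az":0,"gripper":0.075},{"dx":0,"dy":0,"dz":0.006,"ax":0,"ay":0,"az":0,"gripper":0.075},{"dx":0,"dy":0,"dz":0.007,"ax":0,"ay":0,"az":0,"gripper":0.075},{"dx":0,"dy":0,"dz":0.007,"ax":0,"ay":0,"az":0,"gripper":0.075},{"dx":0,"dy":0,"dz":0.007,"ax":0,"ay":0,"az":0,"gripper":0.075}]' 40
python3 -m jog '[{"dx":0,"dy":0,"dz":0,"ax":0,"ay":0,"az":0,"gripper":0.065},{"dx":0,"dy":0,"dz":0,"ax":0,"ay":0,"az":0,"gripper":0.055},{"dx":0,"dy":0,"dz":0,"ax":0,"ay":0,"az":0,"gripper":0.05},{"dx":0,"dy":0,"dz":0,"ax":0,"ay":0,"az":0,"gripper":0.05},{"dx":0,"dy":0,"dz":0,"ax":0,"ay":0,"az":0,"gripper":0.05}]' 40
```

```text
time: 20.68
position: [467.7, 10.3, -16.9]
ee_rot: [0.0, 0.047, 0.999, -0.0]
force: [0.5, -0.4, -0.0]
finger_gap: 81.7
time: 21.3
position: [467.5, 10.3, -22.4]
ee_rot: [0.0, 0.047, 0.999, -0.0]
force: [-0.3, 0.2, 0.5]
finger_gap: 74.8
time: 21.92
position: [467.3, 10.3, -22.4]
ee_rot: [0.0, 0.047, 0.999, -0.0]
force: [-2.7, 0.2, 7.2]
finger_gap: 60.8
```

```bash

python3 -m jog '[{"dx":0,"dy":0,"dz":-0.015,"ax":0,"ay":0,"az":0,"gripper":0.05},{"dx":0,"dy":0,"dz":-0.05,"ax":0,"ay":0,"az":-1,"gripper":0.05},{"dx":-0.001,"dy":-0.01,"dz":-0.09,"ax":0,"ay":0,"az":-2.5,"gripper":0.05},{"dx":-0.004,"dy":-0.045,"dz":-0.122,"ax":0,"ay":0,"az":-4.5,"gripper":0.05},{"dx":-0.0085,"dy":-0.09,"dz":-0.122,"ax":0,"ay":0,"az":-5.9,"gripper":0.05}]' 40
python3 -m jog '[{"dx":0.002,"dy":-0.05,"dz":0,"ax":0,"ay":-4,"az":0,"gripper":0.05},{"dx":0.006,"dy":-0.105,"dz":0,"ax":0,"ay":-8,"az":0,"gripper":0.05},{"dx":0.01,"dy":-0.16,"dz":0,"ax":0,"ay":-12,"az":0,"gripper":0.05},{"dx":0.014,"dy":-0.215,"dz":0,"ax":0,"ay":-16,"az":0,"gripper":0.05},{"dx":0.018,"dy":-0.27,"dz":0,"ax":0,"ay":-20,"az":0,"gripper":0.05}]' 40
python3 - <<'E'
from h import *
s=robot.read_state(); M=rot(s["ee_rot"]).as_matrix(); print(M.round(3),s["joint_positions"])
y=np.radians(.5); xs=np.array([np.cos(y)*.9397,np.sin(y)*.9397,.342]); ys=np.array([-np.sin(y),np.cos(y),0]); ns=np.cross(xs,ys)
O=np.array([404.4,-350.5,14]); Rt=np.c_[-xs,ys,-ns]; T=O+57*xs+1.5*ns-22.4*ns
print("target",T,"delta tool",M.T@(T-s["position"]),"rot err deg",np.degrees(R.from_matrix(M.T@Rt).as_rotvec()))
E
```

```text
time: 22.55
position: [468.4, -81.1, 102.3]
ee_rot: [0.003, -0.006, 1.0, -0.001]
force: [1.0, 0.4, -2.3]
finger_gap: 60.4
time: 23.18
position: [451.3, -352.0, 100.1]
ee_rot: [0.175, -0.005, 0.985, 0.0]
force: [1.4, -0.1, -1.9]
finger_gap: 60.5
[[-0.939 -0.009  0.345]
 [-0.009  1.     0.002]
 [-0.345 -0.001 -0.939]] [-1.02075999  0.3859348   1.72957551  0.39372286  0.87767916 -2.83190485]
target [ 465.10838832 -349.97020592   13.85427   ] delta tool [16.74073724  2.01136449 85.75957106] rot err deg [-0.04594706  0.17200762  0.04246586]
```

```bash

for i in 1 2 3 4; do python3 -m jog '[{"dx":0,"dy":0,"dz":0,"ax":0,"ay":0,"az":9,"gripper":0.05},{"dx":0,"dy":0,"dz":0,"ax":0,"ay":0,"az":18,"gripper":0.05},{"dx":0,"dy":0,"dz":0,"ax":0,"ay":0,"az":27,"gripper":0.05},{"dx":0,"dy":0,"dz":0,"ax":0,"ay":0,"az":36,"gripper":0.05},{"dx":0,"dy":0,"dz":0,"ax":0,"ay":0,"az":45,"gripper":0.05}]' 40 | grep -v force; done
cat > tgt.py <<'E'
from h import *
import sys
d,drop,x=map(float,sys.argv[1:4])   # TCP depth below underside, height of underside over shelf, x of centre
s=robot.read_state(); M=rot(s["ee_rot"]).as_matrix(); print(s["position"],s["joint_positions"].round(3))
y=np.radians(.5); xs=np.array([np.cos(y)*.9397,np.sin(y)*.9397,.342]); ys=np.array([-np.sin(y),np.cos(y),0]); ns=np.cross(xs,ys)
O=np.array([404.4,-350.5,14]); Rt=np.c_[xs,-ys,-ns]; T=O+x*xs+(drop-d)*ns
print("target",T,"delta tool",M.T@(T-s["position"]),"rot err deg",np.degrees(R.from_matrix(M.T@Rt).as_rotvec()))
E
python3 tgt.py 22.4 1.5 57.5
```

```text
time: 23.8
position: [451.6, -350.1, 99.8]
ee_rot: [0.16, 0.375, 0.911, 0.068]
finger_gap: 60.4
time: 24.42
position: [451.6, -350.0, 99.8]
ee_rot: [0.122, 0.695, 0.698, 0.124]
finger_gap: 60.7
time: 25.05
position: [451.6, -350.0, 99.8]
ee_rot: [0.065, 0.909, 0.379, 0.161]
finger_gap: 60.7
time: 25.68
position: [451.6, -350.1, 99.8]
ee_rot: [-0.001, 0.985, 0.002, 0.174]
finger_gap: 60.8
[ 451.61944127 -350.05102866   99.80786573] [-1.017  0.385  1.731  0.39   0.878  0.32 ]
target [ 465.57822043 -349.96610576   14.02527   ] delta tool [-16.23952031   0.12029942  85.38016143] rot err deg [-0.0086617  -0.01306967 -0.24888089]
```

```bash

python3 -m jog '[{"dx":-0.006,"dy":0,"dz":0.01,"ax":0,"ay":0,"az":0,"gripper":0.05},{"dx":-0.012,"dy":0,"dz":0.025,"ax":0,"ay":0,"az":0,"gripper":0.05},{"dx":-0.017,"dy":0,"dz":0.045,"ax":0,"ay":0,"az":0,"gripper":0.05},{"dx":-0.017,"dy":0,"dz":0.06,"ax":0,"ay":0,"az":0,"gripper":0.05},{"dx":-0.017,"dy":0,"dz":0.06,"ax":0,"ay":0,"az":0,"gripper":0.05}]' 40
python3 tgt.py 22.4 1.5 56.7
python3 - <<'E'
from h import *
s,p2,im2=snap("scene","s14"); s,p3,im3=snap("side","d14"); s,p,im=snap("wrist","w14")
h=np.zeros((600,790,3),np.uint8); h[:400,:388]=cv2.resize(im2[95:195,170:267,::-1],(388,400)); h[:400,390:]=im[:,120:520,::-1]
h[402:600,:330]=cv2.resize(im3[100:160,340:440,::-1],(330,198)); cv2.imwrite("pics/m14.png",h)
E
```

```text
time: 26.3
position: [456.1, -349.6, 35.6]
ee_rot: [-0.002, 0.985, 0.005, 0.173]
force: [-0.1, 0.4, -1.7]
finger_gap: 60.2
[ 456.09086607 -349.55032734   35.58874734] [-1.009  0.491  1.772  0.445  0.743  0.242]
target [ 464.82648906 -349.97266602   13.75167   ] delta tool [ 0.76461915  0.54985974 23.50447697] rot err deg [-0.12360816  0.068803    0.04543867]
```

View pics/m14.png

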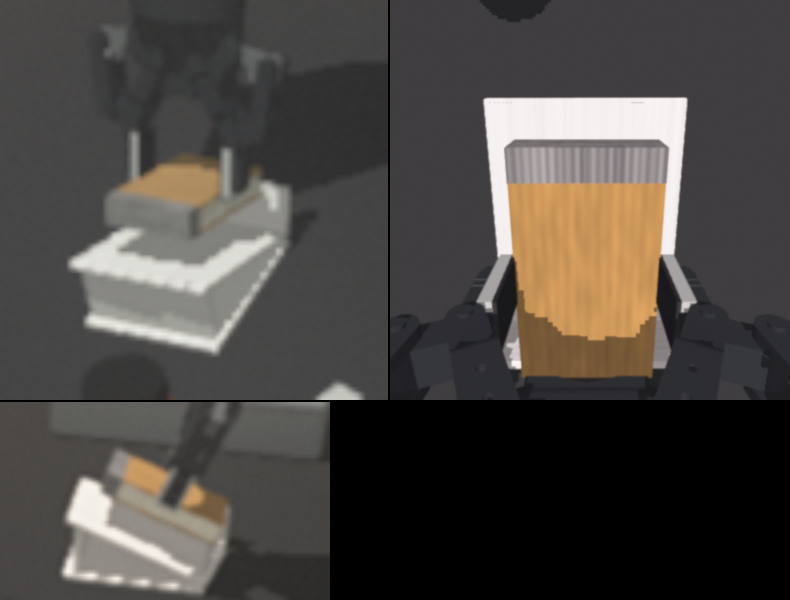

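```bash

python3 -m jog '[{"dx":0.001,"dy":0.0,"dz":0.006,"ax":0,"ay":0,"az":0,"gripper":0.05},{"dx":0.001,"dy":0,"dz":0.012,"ax":0,"ay":0,"az":0,"gripper":0.05},{"dx":0.001,"dy":0,"dz":0.017,"ax":0,"ay":0,"az":0,"gripper":0.05},{"dx":0.001,"dy":0,"dz":0.021,"ax":0,"ay":0,"az":0,"gripper":0.05},{"dx":0.001,"dy":0,"dz":0.021,"ax":0,"ay":0,"az":0,"gripper":0.05}]' 40
python3 tgt.py 22.4 0 56.7
```

```text
time: 27.08
position: [464.3, -350.0, 17.2]
ee_rot: [-0.001, 0.985, 0.004, 0.174]
force: [0.5, -0.6, -1.0]
finger_gap: 60.3
[ 464.30995169 -349.96683903   17.17785713] [-0.995  0.533  1.765  0.461  0.705  0.233]
target [ 465.33946952 -349.96818931   12.34212   ] delta tool [-0.68518703  0.01302348  4.8963876 ] rot err deg [-0.03264202  0.01458922  0.0083836 ]
```

```bash

python3 -m jog '[{"dx":0,"dy":0.0,"dz":0.001,"ax":0,"ay":0,"az":0,"gripper":0.05},{"dx":0,"dy":0,"dz":0.002,"ax":0,"ay":0,"az":0,"gripper":0.05},{"dx":0,"dy":0,"dz":0.003,"ax":0,"ay":0,"az":0,"gripper":0.05},{"dx":0,"dy":0,"dz":0.004,"ax":0,"ay":0,"az":0,"gripper":0.05},{"dx":0,"dy":0,"dz":0.004,"ax":0,"ay":0,"az":0,"gripper":0.05}]' 40
python3 -m jog '[{"dx":-0.0005,"dy":0.0,"dz":0,"ax":0,"ay":0,"az":0,"gripper":0.05},{"dx":-0.001,"dy":0,"dz":0,"ax":0,"ay":0,"az":0,"gripper":0.05},{"dx":-0.0015,"dy":0,"dz":0,"ax":0,"ay":0,"az":0,"gripper":0.05},{"dx":-0.002,"dy":0,"dz":0,"ax":0,"ay":0,"az":0,"gripper":0.05},{"dx":-0.002,"dy":0,"dz":0,"ax":0,"ay":0,"az":0,"gripper":0.05}]' 40
python3 tgt.py 22.4 0 55
```

```text
time: 27.7
position: [465.7, -350.1, 13.7]
ee_rot: [-0.001, 0.985, 0.004, 0.174]
force: [0.0, -0.2, -0.9]
finger_gap: 60.5
time: 28.32
position: [463.8, -350.1, 13.1]
ee_rot: [-0.001, 0.985, 0.004, 0.174]
force: [-0.5, -0.2, -1.9]
finger_gap: 60.2
[ 463.7749541  -350.11726353   13.05032445] [-0.996  0.54   1.768  0.467  0.696  0.225]
target [ 463.74204035 -349.98212986   11.76072   ] delta tool [-0.47081398 -0.1353746   1.2010129 ] rot err deg [-0.0068931   0.00098931  0.01257544]
```

```bash

python3 -m jog '[{"dx":0,"dy":0.0,"dz":0.0005,"ax":0,"ay":0,"az":0,"gripper":0.05},{"dx":0,"dy":0,"dz":0.001,"ax":0,"ay":0,"az":0,"gripper":0.05},{"dx":0,"dy":0,"dz":0.0015,"ax":0,"ay":0,"az":0,"gripper":0.05},{"dx":0,"dy":0,"dz":0.002,"ax":0,"ay":0,"az":0,"gripper":0.05},{"dx":0,"dy":0,"dz":0.002,"ax":0,"ay":0,"az":0,"gripper":0.05}]' 40
python3 -m jog '[{"dx":-0.0005,"dy":0.0,"dz":0,"ax":0,"ay":0,"az":0,"gripper":0.05},{"dx":-0.001,"dy":0,"dz":0,"ax":0,"ay":0,"az":0,"gripper":0.05},{"dx":-0.0015,"dy":0,"dz":0,"ax":0,"ay":0,"az":0,"gripper":0.05},{"dx":-0.002,"dy":0,"dz":0,"ax":0,"ay":0,"az":0,"gripper":0.05},{"dx":-0.002,"dy":0,"dz":0,"ax":0,"ay":0,"az":0,"gripper":0.05}]' 40
python3 tgt.py 22.4 0 55
```

```text
time: 28.95
position: [464.2, -350.2, 12.1]
ee_rot: [-0.001, 0.985, 0.005, 0.174]
force: [-9.8, 2.9, 12.9]
finger_gap: 60.4
time: 29.58
position: [463.6, -350.5, 12.0]
ee_rot: [-0.0, 0.985, 0.004, 0.175]
force: [0.6, 1.7, 9.6]
finger_gap: 60.7
[ 463.62807187 -350.54796379   11.97800858] [-0.997  0.541  1.771  0.473  0.692  0.218]
target [ 463.74204035 -349.98212986   11.76072   ] delta tool [ 0.03693639 -0.56508101  0.24431605] rot err deg [ 0.06367648 -0.14393378  0.01332442]
```

```bash

python3 -m jog '[{"dx":0,"dy":0,"dz":0,"ax":0,"ay":0,"az":0,"gripper":0.065},{"dx":0,"dy":0,"dz":0,"ax":0,"ay":0,"az":0,"gripper":0.075},{"dx":0,"dy":0,"dz":0,"ax":0,"ay":0,"az":0,"gripper":0.08},{"dx":0,"dy":0,"dz":0,"ax":0,"ay":0,"az":0,"gripper":0.08},{"dx":0,"dy":0,"dz":-0.01,"ax":0,"ay":0,"az":0,"gripper":0.08}]' 40
python3 -m jog '[{"dx":0,"dy":0,"dz":-0.05,"ax":0,"ay":0,"az":0,"gripper":0.08},{"dx":0,"dy":0,"dz":-0.10,"ax":0,"ay":0,"az":0,"gripper":0.08},{"dx":0,"dy":0,"dz":-0.15,"ax":0,"ay":0,"az":0,"gripper":0.08},{"dx":0,"dy":0,"dz":-0.18,"ax":0,"ay":0,"az":0,"gripper":0.08},{"dx":0,"dy":0,"dz":-0.18,"ax":0,"ay":0,"az":0,"gripper":0.08}]' 40
cat > chk.py <<'E'
from h import *
import sys
f=sys.argv[1]; s,p,im=snap("wrist",f); print(s["position"],s["time"],s["joint_positions"].round(2)); np.save(f+".npy",p,allow_pickle=True)
y=np.radians(.5); xs=np.array([np.cos(y)*.9397,np.sin(y)*.9397,.342]); ys=np.array([-np.sin(y),np.cos(y),0]); ns=np.cross(xs,ys); O=np.array([404.4,-350.5,14])
def plane(uv,h):
    o,d=ray(p,uv); t=((O+h*ns-o)@ns)/(d@ns); X=o+t*d-O; return [X@xs,X@ys]
h=float(sys.argv[2]); W=im[:,:,::-1].astype(int); m=(W[:,:,2]-W[:,:,0]>45).astype(np.uint8)
for c in cv2.findContours(m,0,1)[0]:
    if cv2.contourArea(c)<600: continue
    P=np.array([plane(q[0],h) for q in c],np.float32); r=cv2.minAreaRect(P); 
    if abs(r[0][0])<200 and abs(r[0][1])<150: print(r,np.round(cv2.boxPoints(r),1).tolist())
E
python3 chk.py w15 20
```

```text
time: 30.2
position: [458.9, -349.8, 19.7]
ee_rot: [-0.001, 0.985, 0.004, 0.173]
force: [-0.2, 0.7, -0.4]
finger_gap: 80.2
time: 30.82
position: [397.5, -351.6, 191.5]
ee_rot: [0.001, 0.985, 0.004, 0.175]
force: [-0.8, -0.2, -1.3]
finger_gap: 80.0
[ 397.4681058  -351.63777317  191.49497503] 30.825 [-1.12  0.2   1.72  0.36  1.09  0.3 ]
((50.564640045166016, -1.7205448150634766), (96.1220703125, 60.6592903137207), 0.13958784937858582) [[2.4000000953674316, 28.5], [2.5999999046325684, -32.20000076293945], [98.69999694824219, -31.899999618530273], [98.5999984741211, 28.700000762939453]]
((187.7055206298828, 39.279052734375), (21.56763458251953, 44.132469177246094), 0.09940429776906967) [[176.89999389648438, 61.29999923706055], [177.0, 17.200000762939453], [198.5, 17.200000762939453], [198.5, 61.400001525878906]]
```

```bash

python3 -m jog '[{"dx":0,"dy":-0.04,"dz":0,"ax":0,"ay":-4,"az":0,"gripper":0.08},{"dx":0,"dy":-0.09,"dz":0,"ax":0,"ay":-8,"az":0,"gripper":0.08},{"dx":0,"dy":-0.14,"dz":0,"ax":0,"ay":-12,"az":0,"gripper":0.08},{"dx":0,"dy":-0.195,"dz":0,"ax":0,"ay":-16,"az":0,"gripper":0.08},{"dx":0,"dy":-0.25,"dz":0,"ax":0,"ay":-20,"az":0,"gripper":0.08}]' 40
python3 -m jog '[{"dx":0.01,"dy":-0.059,"dz":0,"ax":0,"ay":0,"az":0,"gripper":0.08},{"dx":0.02,"dy":-0.118,"dz":0,"ax":0,"ay":0,"az":0,"gripper":0.08},{"dx":0.03,"dy":-0.177,"dz":0,"ax":0,"ay":0,"az":0,"gripper":0.08},{"dx":0.04,"dy":-0.236,"dz":0,"ax":0,"ay":0,"az":0,"gripper":0.08},{"dx":0.05,"dy":-0.295,"dz":0,"ax":0,"ay":0,"az":0,"gripper":0.08}]' 40
python3 -m jog '[{"dx":0.005,"dy":-0.035,"dz":0.01,"ax":0,"ay":0,"az":-4,"gripper":0.08},{"dx":0.012,"dy":-0.07,"dz":0.02,"ax":0,"ay":0,"az":-8,"gripper":0.08},{"dx":0.02,"dy":-0.11,"dz":0.04,"ax":0,"ay":0,"az":-12,"gripper":0.08},{"dx":0.025,"dy":-0.14,"dz":0.06,"ax":0,"ay":0,"az":-17.7,"gripper":0.08},{"dx":0.025,"dy":-0.147,"dz":0.06,"ax":0,"ay":0,"az":-17.7,"gripper":0.08}]' 40
python3 - <<'E'
from h import *
s,p,im=snap("wrist","w16"); M=rot(s["ee_rot"]).as_matrix(); print(s["position"],s["joint_positions"].round(2),M.round(3)); np.save("w16.npy",p,allow_pickle=True)
W=im[:,:,::-1].astype(int); m=(W[:,:,2]-W[:,:,0]>45).astype(np.uint8); print(proj(p,[[472.7,339.7,16]]))
for c in cv2.findContours(m,0,1)[0]:
    if cv2.contourArea(c)<600: continue
    P=np.array([onz(p,q[0],16)[:2] for q in c],np.float32); r=cv2.minAreaRect(P); print(r,np.round(cv2.boxPoints(r),1).tolist())
E
```

```text
time: 31.5
position: [394.8, -98.7, 188.0]
ee_rot: [-0.0, 1.0, 0.004, -0.002]
force: [1.6, 0.0, 0.2]
finger_gap: 79.8
time: 32.12
position: [442.2, 197.0, 187.8]
ee_rot: [0.0, 1.0, 0.005, -0.001]
force: [0.7, -0.3, 0.4]
finger_gap: 80.1
time: 32.75
position: [464.8, 342.8, 125.9]
ee_rot: [0.001, 0.987, 0.159, -0.003]
force: [-0.5, -1.1, -0.1]
finger_gap: 80.5
[464.83186644 342.75105349 125.93949945] [0.43 0.5  1.43 0.   1.22 1.68] [[ 0.949  0.314 -0.005]
 [ 0.314 -0.949 -0.002]
 [-0.006  0.001 -1.   ]]
[[321.38054697 174.16939168]]
((191.33497619628906, 571.407958984375), (114.87905883789062, 30.08948516845703), 2.1808292865753174) [[133.39999389648438, 584.2999877929688], [134.5, 554.2000122070312], [249.3000030517578, 558.5999755859375], [248.1999969482422, 588.5999755859375]]
((479.1332092285156, 342.4225158691406), (68.67304229736328, 45.61564636230469), 18.26780128479004) [[439.3999938964844, 353.29998779296875], [453.70001220703125, 310.0], [518.9000244140625, 331.5], [504.6000061035156, 374.79998779296875]]
((558.3965454101562, 184.1603546142578), (24.57606315612793, 52.58806228637695), 3.0201830863952637) [[544.7000122070312, 209.8000030517578], [547.5, 157.3000030517578], [572.0999755859375, 158.60000610351562], [569.2999877929688, 211.10000610351562]]
```

```bash

python3 -m jog '[{"dx":0.007,"dy":0.005,"dz":0.02,"ax":0,"ay":0,"az":0,"gripper":0.065},{"dx":0.007,"dy":0.005,"dz":0.06,"ax":0,"ay":0,"az":0,"gripper":0.065},{"dx":0.007,"dy":0.005,"dz":0.10,"ax":0,"ay":0,"az":0,"gripper":0.06},{"dx":0.007,"dy":0.005,"dz":0.13,"ax":0,"ay":0,"az":0,"gripper":0.06},{"dx":0.007,"dy":0.005,"dz":0.137,"ax":0,"ay":0,"az":0,"gripper":0.06}]' 40
python3 -m jog '[{"dx":0,"dy":0,"dz":0.003,"ax":0,"ay":0,"az":0,"gripper":0.06},{"dx":0,"dy":0,"dz":0.006,"ax":0,"ay":0,"az":0,"gripper":0.06},{"dx":0,"dy":0,"dz":0.009,"ax":0,"ay":0,"az":0,"gripper":0.06},{"dx":0,"dy":0,"dz":0.009,"ax":0,"ay":0,"az":0,"gripper":0.06},{"dx":0,"dy":0,"dz":0.009,"ax":0,"ay":0,"az":0,"gripper":0.06}]' 40
python3 -m jog '[{"dx":0,"dy":0,"dz":0,"ax":0,"ay":0,"az":0,"gripper":0.05},{"dx":0,"dy":0,"dz":0,"ax":0,"ay":0,"az":0,"gripper":0.04},{"dx":0,"dy":0,"dz":0,"ax":0,"ay":0,"az":0,"gripper":0.035},{"dx":0,"dy":0,"dz":0,"ax":0,"ay":0,"az":0,"gripper":0.035},{"dx":0,"dy":0,"dz":0,"ax":0,"ay":0,"az":0,"gripper":0.035}]' 40
```

```text
time: 33.42
position: [474.0, 337.7, -10.0]
ee_rot: [0.001, 0.988, 0.157, -0.002]
force: [0.5, 0.0, 1.2]
finger_gap: 60.2
time: 34.05
position: [474.7, 339.4, -16.7]
ee_rot: [-0.0, 0.987, 0.158, 0.0]
force: [-0.2, -0.4, 0.2]
finger_gap: 59.7
time: 34.67
position: [475.5, 340.0, -15.6]
ee_rot: [-0.001, 0.987, 0.158, 0.001]
force: [-1.2, 0.9, 8.4]
finger_gap: 35.1
```

```bash

python3 -m jog '[{"dx":0,"dy":0,"dz":-0.005,"ax":0,"ay":0,"az":0,"gripper":0.06},{"dx":0,"dy":0,"dz":-0.005,"ax":0,"ay":0,"az":0,"gripper":0.06},{"dx":0,"dy":0,"dz":0,"ax":0,"ay":0,"az":0,"gripper":0.06},{"dx":0,"dy":0,"dz":0.004,"ax":0,"ay":0,"az":0,"gripper":0.06},{"dx":0,"dy":0,"dz":0.005,"ax":0,"ay":0,"az":0,"gripper":0.06}]' 40
python3 - <<'E'
from h import *
s,p,im=snap("wrist","w17"); s,p2,im2=snap("scene","s17"); s,p3,im3=snap("side","d17")
h=np.zeros((600,790,3),np.uint8); h[:400,:388]=cv2.resize(im2[165:245,430:508,::-1],(388,400),interpolation=cv2.INTER_CUBIC); h[:400,390:]=im[:,120:520,::-1]
h[402:600,:330]=cv2.resize(im3[285:351,285:395,::-1],(330,198)); cv2.imwrite("pics/m17.png",h)
print(s["position"],s["force"])
E
```

```text
time: 35.3
position: [474.3, 339.2, -22.6]
ee_rot: [0.0, 0.987, 0.158, -0.0]
force: [-0.6, -1.1, 0.9]
finger_gap: 60.0
[474.53362282 339.28594329 -22.24402758] [0.2522566  0.57124355 0.69002283]
```

View pics/m17.png

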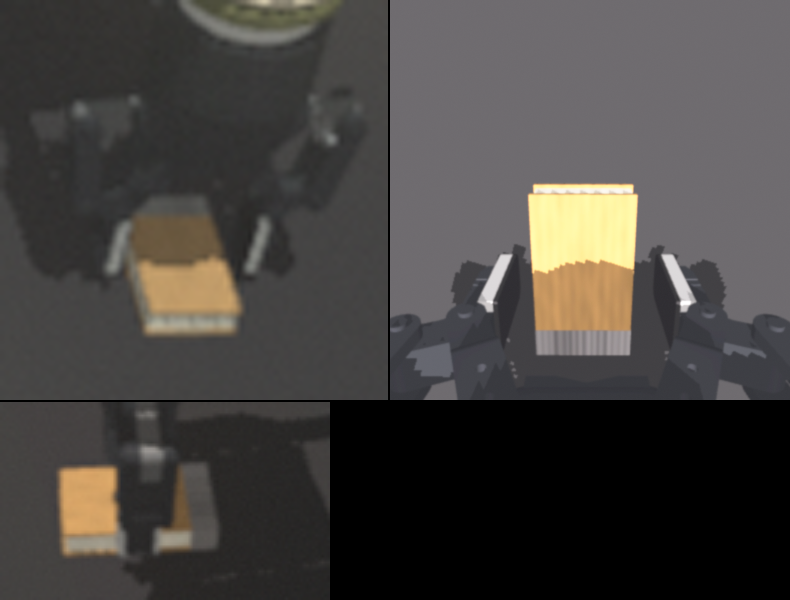

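```bash

python3 -m jog '[{"dx":-0.001,"dy":0,"dz":0.001,"ax":0,"ay":0,"az":0,"gripper":0.06},{"dx":-0.001,"dy":0,"dz":0.002,"ax":0,"ay":0,"az":0,"gripper":0.06},{"dx":-0.001,"dy":0,"dz":0.003,"ax":0,"ay":0,"az":0,"gripper":0.06},{"dx":-0.001,"dy":0,"dz":0.003,"ax":0,"ay":0,"az":0,"gripper":0.06},{"dx":-0.001,"dy":0,"dz":0.003,"ax":0,"ay":0,"az":0,"gripper":0.06}]' 40
python3 -m jog '[{"dx":0,"dy":0,"dz":0,"ax":0,"ay":0,"az":0,"gripper":0.05},{"dx":0,"dy":0,"dz":0,"ax":0,"ay":0,"az":0,"gripper":0.042},{"dx":0,"dy":0,"dz":0,"ax":0,"ay":0,"az":0,"gripper":0.038},{"dx":0,"dy":0,"dz":0,"ax":0,"ay":0,"az":0,"gripper":0.038},{"dx":0,"dy":0,"dz":0,"ax":0,"ay":0,"az":0,"gripper":0.038}]' 40
```

```text
time: 36.08
position: [473.7, 339.0, -24.9]
ee_rot: [-0.0, 0.987, 0.158, -0.0]
force: [0.1, -0.6, 1.4]
finger_gap: 59.7
time: 36.7
position: [473.8, 339.1, -24.7]
ee_rot: [-0.0, 0.987, 0.158, 0.0]
force: [-1.3, -0.4, 5.9]
finger_gap: 43.0
```

```bash

python3 -m jog '[{"dx":0,"dy":0,"dz":-0.012,"ax":0,"ay":0,"az":0,"gripper":0.038},{"dx":0,"dy":0,"dz":-0.055,"ax":0,"ay":0,"az":3,"gripper":0.038},{"dx":-0.003,"dy":0.01,"dz":-0.11,"ax":0,"ay":0,"az":8,"gripper":0.038},{"dx":-0.01,"dy":0.03,"dz":-0.16,"ax":0,"ay":0,"az":13,"gripper":0.038},{"dx":-0.019,"dy":0.057,"dz":-0.19,"ax":0,"ay":0,"az":17.7,"gripper":0.038}]' 40
python3 -m jog '[{"dx":-0.003,"dy":0.055,"dz":0,"ax":0,"ay":0,"az":0,"gripper":0.038},{"dx":-0.007,"dy":0.113,"dz":0,"ax":0,"ay":0,"az":0,"gripper":0.038},{"dx":-0.01,"dy":0.172,"dz":0,"ax":0,"ay":0,"az":0,"gripper":0.038},{"dx":-0.014,"dy":0.231,"dz":0,"ax":0,"ay":0,"az":0,"gripper":0.038},{"dx":-0.017,"dy":0.29,"dz":0,"ax":0,"ay":0,"az":0,"gripper":0.038}]' 40
python3 -m jog '[{"dx":-0.003,"dy":0.058,"dz":0,"ax":0,"ay":0,"az":0,"gripper":0.038},{"dx":-0.007,"dy":0.116,"dz":0,"ax":0,"ay":0,"az":0,"gripper":0.038},{"dx":-0.01,"dy":0.174,"dz":0,"ax":0,"ay":0,"az":0,"gripper":0.038},{"dx":-0.014,"dy":0.232,"dz":0,"ax":0,"ay":0,"az":0,"gripper":0.038},{"dx":-0.017,"dy":0.29,"dz":0,"ax":0,"ay":0,"az":0,"gripper":0.038}]' 40
python3 -m jog '[{"dx":-0.001,"dy":0.03,"dz":0.01,"ax":0,"ay":4,"az":0,"gripper":0.038},{"dx":-0.002,"dy":0.045,"dz":0.02,"ax":0,"ay":8,"az":0,"gripper":0.038},{"dx":-0.003,"dy":0.049,"dz":0.03,"ax":0,"ay":12,"az":0,"gripper":0.038},{"dx":-0.004,"dy":0.049,"dz":0.04,"ax":0,"ay":16,"az":0,"gripper":0.038},{"dx":-0.004,"dy":0.049,"dz":0.04,"ax":0,"ay":20,"az":0,"gripper":0.038}]' 40
python3 tgt.py 24.7 50 42
```

```text
time: 37.33
position: [473.8, 278.8, 168.1]
ee_rot: [-0.001, 1.0, 0.004, 0.002]
force: [1.1, -0.4, -0.3]
finger_gap: 42.5
time: 37.95
position: [458.6, -13.0, 165.6]
ee_rot: [0.0, 1.0, 0.005, 0.0]
force: [1.1, 0.1, -0.5]
finger_gap: 42.6
time: 38.58
position: [444.2, -303.2, 165.6]
ee_rot: [0.0, 1.0, 0.004, 0.0]
force: [1.5, 0.1, -0.5]
finger_gap: 42.8
time: 39.2
position: [440.8, -350.1, 124.8]
ee_rot: [-0.001, 0.985, 0.004, 0.174]
force: [0.1, 0.8, -0.3]
finger_gap: 43.3
[ 440.77032747 -350.11887041  124.82835312] [-1.037  0.336  1.727  0.379  0.933  0.319]
target [ 435.21362667 -350.23109355   52.13841   ] delta tool [-30.19858168   0.10482409  66.35323674] rot err deg [-0.03090857 -0.10037088 -0.01005044]
```

```bash

python3 -m jog '[{"dx":-0.01,"dy":0,"dz":0.01,"ax":0,"ay":0,"az":0,"gripper":0.038},{"dx":-0.02,"dy":0,"dz":0.025,"ax":0,"ay":0,"az":0,"gripper":0.038},{"dx":-0.03,"dy":0,"dz":0.045,"ax":0,"ay":0,"az":0,"gripper":0.038},{"dx":-0.03,"dy":0,"dz":0.066,"ax":0,"ay":0,"az":0,"gripper":0.038},{"dx":-0.03,"dy":0,"dz":0.066,"ax":0,"ay":0,"az":0,"gripper":0.038}]' 40
python3 tgt.py 24.7 21.5 42
python3 chk.py w18 66
```

```text
time: 39.83
position: [435.2, -349.5, 51.4]
ee_rot: [-0.002, 0.985, 0.005, 0.172]
force: [0.6, -0.7, 0.1]
finger_gap: 42.7
[ 435.20144027 -349.50880225   51.41251187] [-1.045  0.439  1.804  0.439  0.774  0.219]
target [ 444.96025553 -350.14603601   25.35696   ] delta tool [ 0.3190225   0.79822079 27.81714209] rot err deg [-0.15599414  0.13497424  0.02231699]
[ 435.20144027 -349.50880225   51.41251187] 39.825 [-1.05  0.44  1.8   0.44  0.77  0.22]
((59.7385139465332, -1.215616226196289), (89.98027038574219, 45.903785705566406), 0.07279421389102936) [[14.699999809265137, 21.700000762939453], [14.800000190734863, -24.200000762939453], [104.80000305175781, -24.100000381469727], [104.69999694824219, 21.799999237060547]]
```

```bash

python3 -m jog '[{"dx":0,"dy":0,"dz":0.007,"ax":0,"ay":0,"az":0,"gripper":0.038},{"dx":0,"dy":0,"dz":0.014,"ax":0,"ay":0,"az":0,"gripper":0.038},{"dx":0,"dy":0,"dz":0.02,"ax":0,"ay":0,"az":0,"gripper":0.038},{"dx":0,"dy":0,"dz":0.026,"ax":0,"ay":0,"az":0,"gripper":0.038},{"dx":0,"dy":0,"dz":0.026,"ax":0,"ay":0,"az":0,"gripper":0.038}]' 40
python3 -m jog '[{"dx":0,"dy":0,"dz":0.001,"ax":0,"ay":0,"az":0,"gripper":0.038},{"dx":0,"dy":0,"dz":0.002,"ax":0,"ay":0,"az":0,"gripper":0.038},{"dx":0,"dy":0,"dz":0.0025,"ax":0,"ay":0,"az":0,"gripper":0.038},{"dx":0,"dy":0,"dz":0.0025,"ax":0,"ay":0,"az":0,"gripper":0.038},{"dx":0,"dy":0,"dz":0.0025,"ax":0,"ay":0,"az":0,"gripper":0.038}]' 40
python3 tgt.py 24.7 20 42
```

```text
time: 40.5
position: [444.4, -350.1, 27.9]
ee_rot: [-0.001, 0.985, 0.004, 0.173]
force: [0.7, -0.3, -0.1]
finger_gap: 43.3
time: 41.12
position: [445.2, -350.4, 26.0]
ee_rot: [-0.001, 0.985, 0.004, 0.174]
force: [-0.2, 0.1, -0.8]
finger_gap: 42.7
[ 445.2101404  -350.35615456   26.02726412] [-1.029  0.495  1.801  0.464  0.718  0.2  ]
target [ 445.473236  -350.1415593   23.94741  ] delta tool [-0.46236895 -0.21238857  2.04503536] rot err deg [-0.00019272 -0.00246595  0.01292113]
```

```bash

python3 -m jog '[{"dx":-0.0005,"dy":0,"dz":0,"ax":0,"ay":0,"az":0,"gripper":0.038},{"dx":-0.001,"dy":0,"dz":0.0005,"ax":0,"ay":0,"az":0,"gripper":0.038},{"dx":-0.0015,"dy":0,"dz":0.001,"ax":0,"ay":0,"az":0,"gripper":0.038},{"dx":-0.002,"dy":0,"dz":0.0015,"ax":0,"ay":0,"az":0,"gripper":0.038},{"dx":-0.002,"dy":0,"dz":0.0015,"ax":0,"ay":0,"az":0,"gripper":0.038}]' 40
python3 -m jog '[{"dx":-0.0005,"dy":0,"dz":0.0005,"ax":0,"ay":0,"az":0,"gripper":0.038},{"dx":-0.001,"dy":0,"dz":0.001,"ax":0,"ay":0,"az":0,"gripper":0.038},{"dx":-0.001,"dy":0,"dz":0.001,"ax":0,"ay":0,"az":0,"gripper":0.038},{"dx":-0.001,"dy":0,"dz":0.001,"ax":0,"ay":0,"az":0,"gripper":0.038},{"dx":-0.001,"dy":0,"dz":0.001,"ax":0,"ay":0,"az":0,"gripper":0.038}]' 40
python3 tgt.py 24.7 20 40
```

```text
time: 41.75
position: [444.9, -350.7, 24.9]
ee_rot: [-0.0, 0.985, 0.004, 0.175]
force: [6.9, 2.2, 5.6]
finger_gap: 42.8
time: 42.38
position: [445.1, -350.9, 24.3]
ee_rot: [0.0, 0.984, 0.004, 0.176]
force: [11.3, 2.7, 9.4]
finger_gap: 42.4
[ 445.1415543  -350.90690633   24.34742239] [-1.031  0.497  1.804  0.473  0.71   0.19 ]
target [ 443.59390756 -350.15795995   23.26341   ] delta tool [-1.82035962 -0.76437936  0.48293792] rot err deg [ 0.11402189 -0.22512183  0.03105324]
```

```bash

python3 -m jog '[{"dx":0,"dy":0,"dz":0,"ax":0,"ay":0,"az":0,"gripper":0.045},{"dx":0,"dy":0,"dz":0,"ax":0,"ay":0,"az":0,"gripper":0.055},{"dx":0,"dy":0,"dz":0,"ax":0,"ay":0,"az":0,"gripper":0.065},{"dx":0,"dy":0,"dz":0,"ax":0,"ay":0,"az":0,"gripper":0.065},{"dx":0,"dy":0,"dz":-0.01,"ax":0,"ay":0,"az":0,"gripper":0.065}]' 40
python3 -m jog '[{"dx":0,"dy":0,"dz":-0.05,"ax":0,"ay":0,"az":0,"gripper":0.065},{"dx":0,"dy":0,"dz":-0.10,"ax":0,"ay":0,"az":0,"gripper":0.065},{"dx":0,"dy":0,"dz":-0.14,"ax":0,"ay":0,"az":0,"gripper":0.065},{"dx":0,"dy":0,"dz":-0.15,"ax":0,"ay":0,"az":0,"gripper":0.065},{"dx":0,"dy":0,"dz":-0.15,"ax":0,"ay":0,"az":0,"gripper":0.065}]' 40
python3 chk.py w19 36
python3 - <<'E'
from h import *
s,p2,im2=snap("scene","s19"); s,p3,im3=snap("side","d19"); im=cv2.imread("pics/w19.png")
h=np.zeros((600,800,3),np.uint8); h[:400,:400]=im[:,120:520]; h[:250,402:798]=cv2.resize(im2[110:290,180:465,::-1],(396,250),interpolation=cv2.INTER_CUBIC)
h[402:600,:360]=cv2.resize(im3[105:160,340:440,::-1],(360,198),interpolation=cv2.INTER_CUBIC); h[252:600,402:798]=cv2.resize(im3[110:300,210:426,::-1],(396,348)); cv2.imwrite("pics/m19.png",h)
E
```

```text
time: 43.0
position: [439.5, -350.0, 31.8]
ee_rot: [-0.001, 0.985, 0.004, 0.173]
force: [-0.4, -0.5, -0.1]
finger_gap: 64.4
time: 43.62
position: [388.4, -350.8, 172.9]
ee_rot: [-0.001, 0.985, 0.004, 0.174]
force: [0.1, -0.2, -0.6]
finger_gap: 65.2
[ 388.40899501 -350.83935534  172.92183538] 43.625 [-1.14  0.21  1.76  0.37  1.06  0.26]
((54.1979866027832, -1.6190376281738281), (91.19469451904297, 57.58085250854492), 0.11682785302400589) [[8.5, 27.100000381469727], [8.699999809265137, -30.5], [99.9000015258789, -30.299999237060547], [99.69999694824219, 27.299999237060547]]
```

View pics/m19.png

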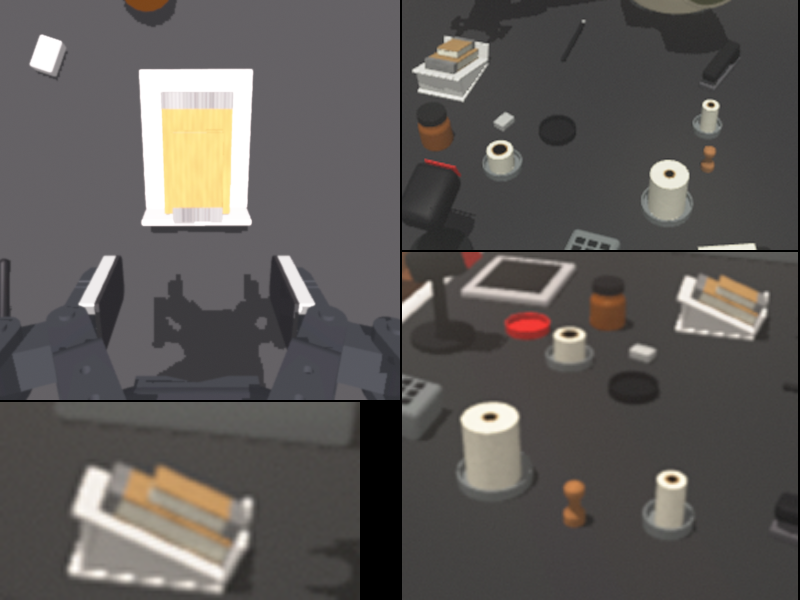

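```bash
python3 - <<'E'
from h import *
p=np.load("w19.npy",allow_pickle=True).item(); y=np.radians(.5); xs=np.array([np.cos(y)*.9397,np.sin(y)*.9397,.342]); ys=np.array([-np.sin(y),np.cos(y),0]); ns=np.cross(xs,ys); O=np.array([404.4,-350.5,14])
def pl(u,v,h):
    o,d=ray(p,(u,v)); t=((O+h*ns-o)@ns)/(d@ns); X=o+t*d-O; return np.round([X@xs,X@ys],1)
print("shelf foot/top edge",pl(318,69,0),"lip top outer",pl(318,226,32),"lip top inner?",pl(318,212,32))
print("large upper end",pl(318,92,20),"sides",pl(282,150,20),pl(352,150,20)); print("small upper",pl(318,130,36),"lower",pl(318,222,36),"sides",pl(284,170,36),pl(350,170,36))
E
```

```text
shelf foot/top edge [130.5  -2.7] lip top outer [-5.6 -2.7] lip top inner? [ 8.1 -2.7]
large upper end [111.7  -2.7] sides [62.4 29.2] [ 62.3 -32.9]
small upper [82.1 -2.6] lower [ 0.  -2.7] sides [48.1 26.5] [ 48.1 -30.1]
```

```bash
python3 -c "
from plant import ticket; print(ticket.hand_in())"
```

```text
the job is handed in; nothing more can be done
None
```

I handed the job in at about 44 s of the 122 s allowed. All three rolls are upright in their own dishes, and both books are stacked on the rest against the lip. The jar stands where it was, nothing fell off the surface, and I saw no force above about 20 N.

**Rolls:**

| Roll | Measured distance from dish centre |
|---|---|
| Label | about 3 mm |
| Slim | about 1 mm |
| Wide | about 1–2 mm |

The label and slim distances come from wrist-camera readings after release. The wide one comes from the arm's position at release, and the scene camera agreed with it.

**Books:** After I let go, the wrist camera put the large book's centre at x ≈ 57 mm on the rest and the small book's at x ≈ 41 mm. The limits are 49–65 mm and 34–50 mm. Both sit about 2 mm off centre across the rest. I pressed each one gently until the force showed it touching the lip, and the last picture shows them flat and lengthwise up the slope.

**What disagreed:**
- **Finger length:** The fingertips looked about 25–30 mm higher than the reported tool position. My first closings on the label roll and the small book passed over the top, and neither moved. I went lower and gripped again.
- **Wrist joint near its limit:** The last joint was close to the end of its range above the rest, so I turned the tool half round while holding the large book. Its spine end points up the slope.
- **Small-book edges:** My reading of the small book's side edges in the last picture was poor, giving 57 mm instead of 44 mm. Its sideways position therefore rests on earlier readings and the arm's position.

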